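# Change the socket on the bench ratchet

### The job

Change the socket on the ratchet in the orange stand: pull the yellow socket off and stand it upright on an empty peg of the black socket rail, then take the blue socket and push it onto the ratchet's square drive until the spring ball clicks and it sits fully home. Let go of both, and leave the other sockets and the things lying about where they are.

Things in the scene. Friction and masses are not known exactly. Their poses are not given: they have to be found in the camera images.
- ratchet: 1/2-inch ratchet strapped firmly in an orange sloping stand; its handle points down to the robot side, its round head (43 mm across) is at the top. Origin: centre of the flat shoulder (27 mm across) at the root of its square drive, 155 mm above the bench; z runs out along the drive, x up the slope, away from the handle. Head, handle and stand all lie below z = 0. A home socket's end face rests on the shoulder
- drive_tip (a point): tip of the square drive, 16 mm from the shoulder, axes as the ratchet's. The drive is 12.7 mm square, sides parallel to x and y, the last 3.5 mm tapered to 8.3 mm. It points up, leaning 35 degrees (0.61 rad) from vertical towards the handle's side, and neither turns nor moves
- ball (a joint): the 7 mm spring ball in the +x side of the drive, 8 mm above the shoulder: 0 m when out (empty drive, or clicked into a socket's groove), 1 to 2 mm when a half-fitted socket presses it in. Riding over it takes about 10 N along the drive, pushing on or pulling off
- socket_yellow: Socket with a yellow sleeve, 28 mm across, 46 mm tall, 0.11 kg. Steel lower end with a square hole 13.7 mm wide, 18 mm deep, grooved for the ball on all four sides; round smooth sleeve above. Origin: centre of the square end's face; z along its axis to the hex end; x and y parallel to the hole's sides. At the start it sits clicked home on the ratchet's drive, leaning with it
- yellow_top (a point): centre of the hex end of the yellow socket, 46 mm above its origin along its z
- socket_blue: Socket with a blue sleeve, 31 mm across, 50 mm tall, 0.14 kg. Steel lower end with a square hole 13.7 mm wide, 18 mm deep, grooved for the ball on all four sides; round smooth sleeve above. Origin: centre of the square end's face; z along its axis to the hex end; x and y parallel to the hole's sides. At the start it stands on a peg of the rail, hex end up, turned at most 15 degrees against the rail
- blue_top (a point): centre of the hex end of the blue socket, 50 mm above its origin along its z
- socket_red: red-sleeved socket on a peg of the rail, 30 mm across, 50 mm tall. Origin: centre of its lower end. Not needed; leave it standing
- socket_green: green-sleeved socket on a peg of the rail, 28 mm across, 46 mm tall. Origin: centre of its lower end. Not needed; leave it standing
- rail: black socket rail lying fixed on the bench, 230 mm long (its y), 50 mm wide (its x), 16 mm tall; four upright round orange pegs, 10.5 mm across, 16.5 mm tall with a tapered tip, 58 mm apart in a row. Three carry sockets, one is empty. Origin: centre of its underside
- peg0 (a point): foot of peg 0 on the rail's top face (16 mm above the bench), on the peg's axis
- peg1 (a point): foot of peg 1 on the rail's top face (16 mm above the bench), on the peg's axis
- peg2 (a point): foot of peg 2 on the rail's top face (16 mm above the bench), on the peg's axis
- peg3 (a point): foot of peg 3 on the rail's top face (16 mm above the bench), on the peg's axis
- wrench: combination wrench 150 mm long lying on the bench. Origin: at the middle of its length. Bystander
- extension: steel extension bar, 125 mm long, 23 mm thick at its head, lying on the bench. Origin: under its middle. Bystander
- oil: white chain-oil bottle with red cap, 42 mm across, 135 mm tall. Origin: centre of its underside. Bystander
- dish: steel parts dish, 110 mm across, 30 mm tall. Origin: centre of its underside. Bystander
- spool: filament spool lying flat, 196 mm across, 62 mm tall, orange filament on black flanges. Origin: centre of its underside. Bystander
- bracket: small turquoise printed angle bracket, 60 x 40 x 50 mm. Origin: centre of its underside. Bystander

How it is judged:
By the outcome, as a careful person would: the job done as asked, in the order asked, and still so for the second after the job is handed in, with the robot touching nothing.
It also fails if it takes over 51 s, if anything falls off the work surface, if the arm or the gripper's body presses on something with over 40 N, if the wrist force passes 120 N, or if a joint passes its speed limit or range.

### The arm

A 7-joint arm with a two-finger parallel gripper is mounted at the origin on the work surface. World frame = base frame: x ahead of the robot, y to its left, z up, the work surface at z = 0. Lengths are in m, angles in rad, forces in N, time in s.
With the tool pointing down it reaches from about 0.425 to 1.025 m from the base axis. Payload 9.4 kg.
Tool frame: the origin (TCP) lies at the very end of the fingers, on their centre line; the grasp point (between the pads) lies ctrl.hold_point_z behind it (ctrl.hold_point_z is the distance from the TCP to the grasp point, in m); z points along the fingers, y is the direction in which the jaws open and shut (so a half turn about z gives the same grasp; the last joint's range is limited). The gripper opens to 85 mm and grips with 20 to 120 N. Pads are 22 mm wide; open, the fingers measure 114 mm over their backs; the gripper's body (76 mm by 85 mm) begins 54 mm behind the grasp point. The pads swing forward as they close: fully open they stand 13 mm farther back than shut.
Start: joints at [-1.286, 0.599, -0.003, 1.599, 0.002, 0.943, -0.08], TCP at [0.257, 0.678, 0.231] pointing down, gripper open.
Joint ranges: [-2.57, 2.57], [-0.35, 1.97], [-1.29, 1.29], [0.11, 2.56], [-1.05, 4.19], [0.11, 1.86], [-2.63, 2.63]. Speed limits (rad/s): [2.22, 2.22, 3.01, 3.01, 3.14, 3.14, 3.14].

### API

Orientations are given as a unit quaternion [w, x, y, z].
In Python, from cell import ctrl gives the robot as it stands.
- The arm moves only by the tool send_rows, never from a script. Its argument "series" is a list of rows, each an object of numbers: "ax", "ay", "az": the turn, a rotation vector about the tool's x, y, z in units of 2 rad (1.0 is 2 rad); "tx", "ty", "tz": the shift along the tool's x, y, z in units of 25 cm (1.0 is 25 cm); "hand": the gripper's target within -1 to 1 (shut at 1, half-way at 0, fully open at -1). In form: [{"ax": .., "ay": .., "az": .., "tx": .., "ty": .., "tz": .., "hand": ..}, ...]. A call has exactly 8 rows; each row shifts and turns the pose as measured when the row begins, along the tool's axes as they then stand; what a row does not reach is not made up. A row lasts 1/8 s, in which the tool goes at most 62.5 mm and 10.7 degrees, less where a joint would pass 70% of its speed; a pose out of reach is approached as far as the arm can. A call with a number of a shift or a turn outside -1 to 1 is refused whole. A call with a gripper value outside its range is refused whole. The fingers move at their own pace and stop on an object; the grip force is fixed at half the most. Time passes only in rows, so rows that do not move let the fingers close, or fill a call up. It gives the time, the measured TCP pose, the force and the opening at its end, in the units of the state.
- ctrl.get_obs(): the state, without advancing time (a new reading comes with each control period).
- ctrl.read_camera(name): name is "side" or "top" or "wrist"; returns a dict with "frame" (384x512x3 uint8, red, green, blue), "fx", "fy", "cx", "cy" (pixels), "cam_to_world" (4x4, takes a point from camera to world coordinates); the wrist camera has in their place "tool_from_camera" (4x4, takes a point from camera to tool coordinates, whose origin is the TCP and whose axes are the flange's). Camera axes: x right, y down, z forward; pixel columns grow to the right and rows downward; lengths in m; the calibration is good to about 2 mm. A picture is of the moment at which its call begins: read the wrist's pose just before it. There is no depth.
- ctrl.hand_in(): hands the job in, once; it reports no verdict.
The state is a dict: "time": time; "joint_pos": joint angles; "dq": joint speeds; "tau": joint torques, N m; "eef_pos": TCP position; "orientation": TCP orientation; "force": force on the tool from outside, world axes, zero at the start; "moment": the same for the moment, N m; "grip_width": finger opening in m.
Only numpy, scipy, OpenCV 4.12 (cv2) and the standard library are available. Lean on these libraries where they do the work, as an engineer would, in place of code of your own. Each camera call takes 0.05 s, during which the arm holds its last target. There are 200 camera calls.

## Working session

There is one attempt and no reset: what is moved stays moved. The work goes in short steps, Python scripts to look and compute and a tool call to move; the robot and the scene stay as the last step left them, time stands still between calls to the robot, and variables do not carry over. Pictures are saved under pics/ and viewed, about 8 in all and at most 12, crops included, and the job is handed in when it is done.

Besides the shell and the picture viewer there is one more tool, called after "Emit:" as a command line: name --argument value ..., lists and objects as JSON in quotes. send_rows: Moves the arm, as the interface text tells. Shifts and turns lie within -1 to 1; 1 stands for 25 cm of shift or 2 rad of turn. Its arguments: {"type":"object","properties":{"series":{"type":"array"}},"required":["series"]}

```bash
ls; mkdir -p pics; python3 - <<'E'
from cell import ctrl
import cv2,numpy as np
o=ctrl.get_obs();print(o, ctrl.hold_point_z)
for n in ['side','top','wrist']:
    c=ctrl.read_camera(n);f=c.pop('frame');cv2.imwrite(f'pics/{n}0.png',f[:,:,::-1])
    print(n,c)
a=[cv2.imread(f'pics/{n}0.png') for n in ['side','top']]
E
```

```text
pics
{'time': 0.0, 'joint_pos': array([-1.28569513,  0.6001366 , -0.00255036,  1.60015262,  0.00180552,
        0.94287925, -0.07979363]), 'dq': array([-0.00082202, -0.00139518,  0.00011848,  0.00028182,  0.00101039,
       -0.00039563, -0.00049661]), 'tau': array([ 8.74127945e-04, -7.76469326e+01,  1.56544089e+00, -2.58015507e+01,
        1.24267748e-02,  8.68304487e-03,  5.45998319e-05]), 'eef_pos': array([0.25646422, 0.6776107 , 0.23040043]), 'orientation': array([-6.98726616e-05,  1.79879082e-01,  9.83688415e-01, -7.83725916e-04]), 'force': array([ 0.09715143, -0.38292991, -0.73032411]), 'moment': array([ 0.025856  ,  0.01673129, -0.01665571]), 'grip_width': 0.08532839153071567} 0.0187
side {'fx': 347.39955195383305, 'fy': 347.39955195383305, 'cx': 253.5954186538115, 'cy': 191.04175274221342, 'cam_to_world': array([[ 0.96457521,  0.17208815, -0.19995084,  0.71762691],
       [ 0.26315439, -0.57433455,  0.77517069, -0.8527008 ],
       [ 0.01855902, -0.80032837, -0.59927462,  0.69374327],
       [ 0.        ,  0.        ,  0.        ,  1.        ]])}
top {'fx': 488.4890059461221, 'fy': 488.4890059461221, 'cx': 257.34664612933807, 'cy': 187.45233909938713, 'cam_to_world': array([[-0.01332   , -0.99416027,  0.10708843,  0.41352778],
       [-0.99976864,  0.01505046,  0.01536717, -0.13603489],
       [-0.01688916, -0.10685896, -0.99413074,  1.3979807 ],
       [ 0.        ,  0.        ,  0.        ,  1.        ]])}
wrist {'fx': 338.3261608523478, 'fy': 338.3261608523478, 'cx': 251.96745968144742, 'cy': 192.7258503560636, 'tool_from_camera': array([[-8.25457475e-04, -9.64930850e-01, -2.62502903e-01,
         6.76762705e-02],
       [ 9.99998062e-01, -1.26568459e-03,  1.50795375e-03,
        -4.71270117e-05],
       [-1.78731697e-03, -2.62501149e-01,  9.64930025e-01,
        -1.42861038e-01],
       [ 0.00000000e+00,  0.00000000e+00,  0.00000000e+00,
         1.00000000e+00]])}
```

View pics/side0.png

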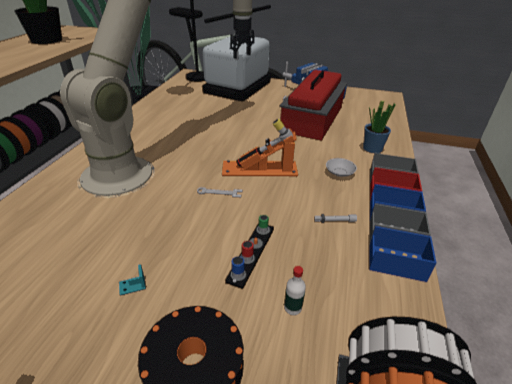

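View pics/top0.png

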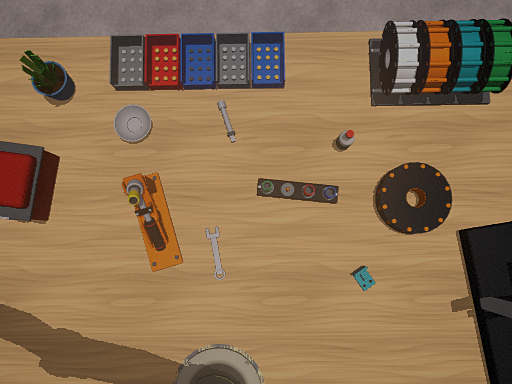

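```bash
cat > h.py <<'E'
import cv2,numpy as np
from cell import ctrl
from scipy.spatial.transform import Rotation as R
def snap(n,save=None):
    o=ctrl.get_obs();c=ctrl.read_camera(n)
    if n=='wrist': c['M']=toolT(o)@c['tool_from_camera']
    else: c['M']=c['cam_to_world']
    if save: cv2.imwrite('pics/'+save,c['frame'][:,:,::-1])
    return c
def toolT(o):
    T=np.eye(4);q=o['orientation'];T[:3,:3]=R.from_quat([q[1],q[2],q[3],q[0]]).as_matrix();T[:3,3]=o['eef_pos'];return T
def ray(c,u,v):
    d=c['M'][:3,:3]@[(u-c['cx'])/c['fx'],(v-c['cy'])/c['fy'],1];return c['M'][:3,3],d/np.linalg.norm(d)
def onz(c,u,v,z):
    p,d=ray(c,u,v);return p+d*(z-p[2])/d[2]
def tri(c1,a,c2,b):
    p,d=ray(c1,*a);q,e=ray(c2,*b)
    s=np.linalg.lstsq(np.c_[d,-e],q-p,rcond=None)[0];A=p+s[0]*d;B=q+s[1]*e
    return (A+B)/2,np.linalg.norm(A-B)
def proj(c,P):
    x=np.linalg.inv(c['M'])@np.r_[P,1];return c['fx']*x[0]/x[2]+c['cx'],c['fy']*x[1]/x[2]+c['cy']
def mask(c,h0,h1,s=90,v=50,roi=None):
    m=cv2.inRange(cv2.cvtColor(c['frame'],cv2.COLOR_RGB2HSV),(h0,s,v),(h1,255,255))
    if roi: k=np.zeros_like(m);x0,y0,x1,y1=roi;k[y0:y1,x0:x1]=255;m&=k
    return m
def big(m): return max(cv2.findContours(m,0,cv2.CHAIN_APPROX_NONE)[0],key=cv2.contourArea)
def cen(m):
    y,x=np.nonzero(m);return (x.mean(),y.mean(),len(x))
E
python3 - <<'E'
from h import *
np.set_printoptions(precision=4,suppress=True)
s=snap('side');t=snap('top')
for n,h,rs,rt in [('yel',(22,35),(265,110,295,140),(120,180,150,210)),('blue',(105,130),(228,253,250,282),(318,182,342,204)),('green',(40,90),(255,212,273,235),(256,176,278,199)),('red',(0,8),(240,238,258,262),(298,181,319,201))]:
    a=cen(mask(s,*h,roi=rs));b=cen(mask(t,*h,roi=rt));print(n,a,b,*tri(s,a[:2],t,b[:2]))
c=big(mask(t,5,20,150,120,roi=(115,165,190,275)));r=cv2.minAreaRect(c);print(r)
bx=cv2.boxPoints(r);print([onz(t,*p,0.01) for p in bx])
for sc,c,roi,nm in [(12,t,(110,165,165,205),'a'),(7,t,(252,170,345,210),'b'),(8,s,(215,205,285,290),'c'),(8,s,(255,108,305,158),'d')]:
    x0,y0,x1,y1=roi;cv2.imwrite(f'/tmp/{nm}.png',cv2.resize(c['frame'][y0:y1,x0:x1,::-1],None,fx=sc,fy=sc,interpolation=cv2.INTER_CUBIC))
E
```

```text
yel (np.float64(278.3142857142857), np.float64(124.55714285714286), 70) (np.float64(133.13541666666666), np.float64(195.69791666666666), 96) [0.528  0.1957 0.1781] 0.0017130467140507256
blue (np.float64(237.60294117647058), np.float64(266.83088235294116), 136) (np.float64(329.39285714285717), np.float64(192.28571428571428), 28) [ 0.5433 -0.3154  0.041 ] 0.0002762065078697804
green (np.float64(263.0886075949367), np.float64(222.73417721518987), 79) (np.float64(266.56666666666666), np.float64(185.46666666666667), 30) [ 0.5644 -0.1411  0.0392] 0.0014084906264968796
red (np.float64(247.5891472868217), np.float64(249.52713178294573), 129) (np.float64(308.72727272727275), np.float64(189.3090909090909), 55) [ 0.5519 -0.2578  0.0455] 0.00012030709212514383
((151.79359436035156, 220.3119354248047), (98.36875915527344, 37.9299201965332), 73.3007583618164)
[array([0.5945, 0.2818, 0.01  ]), array([0.6245, 0.1771, 0.01  ]), array([0.3549, 0.0948, 0.01  ]), array([0.3258, 0.1972, 0.01  ])]
```

```bash
cat >> h.py <<'E'
from scipy.spatial.transform import Slerp
np.set_printoptions(precision=4,suppress=True)
def frame(z,y):
    z=np.array(z)/np.linalg.norm(z);y=np.array(y)-z*np.dot(z,y);y/=np.linalg.norm(y);return np.c_[np.cross(y,z),y,z]
def rows(T0,legs,hand):
    """legs: list of (p,Rm,n rows); prints rows in interface units"""
    p=T0[:3,3];Q=T0[:3,:3]
    for p1,R1,n in legs:
        S=Slerp([0,1],R.from_matrix([Q,R1]));A=Q;a=p
        for i in range(1,n+1):
            B=S(i/n).as_matrix();b=p+(np.array(p1)-p)*i/n
            t=A.T@(b-a)/.25;w=R.from_matrix(A.T@B).as_rotvec()/2
            print('{"ax":%.3f,"ay":%.3f,"az":%.3f,"tx":%.3f,"ty":%.3f,"tz":%.3f,"hand":%g}'%(*w,*t,hand));A,a=B,b
        p,Q=np.array(p1),R1
E
python3 - <<'E'
from h import *
t=snap('top');print([onz(t,*p,.12) for p in [(45,220),(58,155)]])
h=np.array([.954,.299,0]);zr=np.r_[-.5736*h[:2],.819]
Rg=frame(-zr,[-h[1],h[0],0]);o=np.array([.543,.201,.155])
Rs=toolT(ctrl.get_obs());print(Rs)
Rm=Slerp([0,1],R.from_matrix([Rs[:3,:3],Rg]))(.5).as_matrix()
rows(Rs,[([.28,.45,.33],Rm,5),(o+.15*zr,Rg,6)],-1)
print(o+.15*zr,Rg)
E
```

```text
[array([0.4735, 0.4438, 0.12  ]), array([0.6464, 0.4147, 0.12  ])]
[[-0.9353  0.3539 -0.0001  0.2566]
 [ 0.3539  0.9353 -0.0005  0.6779]
 [-0.0001 -0.0005 -1.      0.2309]
 [ 0.      0.      0.      1.    ]]
{"ax":-0.010,"ay":-0.029,"az":-0.032,"tx":-0.082,"ty":-0.164,"tz":-0.079,"hand":-1}
{"ax":-0.010,"ay":-0.029,"az":-0.032,"tx":-0.076,"ty":-0.167,"tz":-0.078,"hand":-1}
{"ax":-0.010,"ay":-0.029,"az":-0.032,"tx":-0.070,"ty":-0.171,"tz":-0.077,"hand":-1}
{"ax":-0.010,"ay":-0.029,"az":-0.032,"tx":-0.063,"ty":-0.173,"tz":-0.077,"hand":-1}
{"ax":-0.010,"ay":-0.029,"az":-0.032,"tx":-0.056,"ty":-0.176,"tz":-0.077,"hand":-1}
{"ax":-0.008,"ay":-0.024,"az":-0.027,"tx":-0.112,"ty":-0.181,"tz":0.062,"hand":-1}
{"ax":-0.008,"ay":-0.024,"az":-0.027,"tx":-0.099,"ty":-0.188,"tz":0.064,"hand":-1}
{"ax":-0.008,"ay":-0.024,"az":-0.027,"tx":-0.086,"ty":-0.194,"tz":0.066,"hand":-1}
{"ax":-0.008,"ay":-0.024,"az":-0.027,"tx":-0.072,"ty":-0.199,"tz":0.066,"hand":-1}
{"ax":-0.008,"ay":-0.024,"az":-0.027,"tx":-0.058,"ty":-0.204,"tz":0.066,"hand":-1}
{"ax":-0.008,"ay":-0.024,"az":-0.027,"tx":-0.044,"ty":-0.208,"tz":0.065,"hand":-1}
[0.4609 0.1753 0.2778] [[-0.7817 -0.2991  0.5473]
 [-0.245   0.9542  0.1715]
 [-0.5736  0.     -0.8192]]
```

```bash
python3 - <<'E'
import cv2,numpy as np
a=[cv2.resize(cv2.imread(f'/tmp/{n}.png'),(400,300)) for n in 'abcd']
cv2.imwrite('pics/m.png',np.vstack([np.hstack(a[:2]),np.hstack(a[2:])]))
E
```

```text
(no output)
```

View pics/m.png

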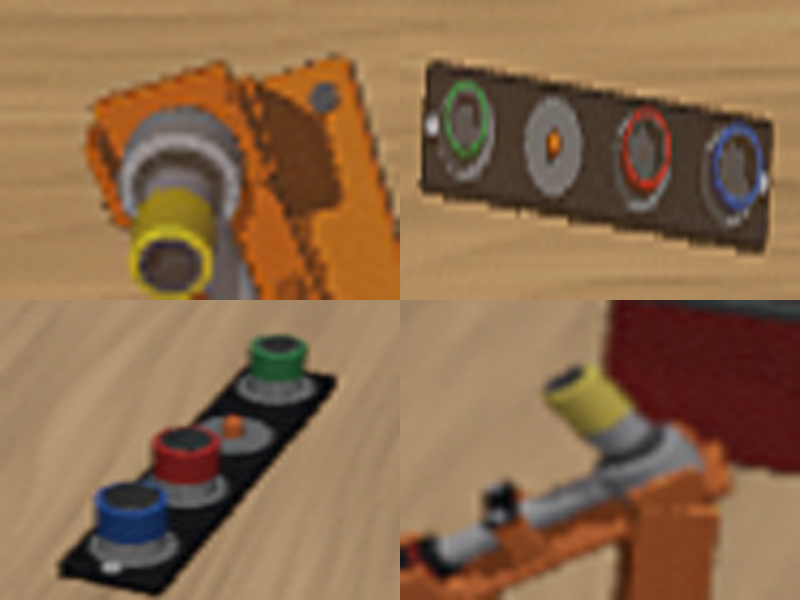

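Emit:
send_rows --series '[{"ax":-0.01,"ay":-0.029,"az":-0.032,"tx":-0.082,"ty":-0.164,"tz":-0.079,"hand":-1},{"ax":-0.01,"ay":-0.029,"az":-0.032,"tx":-0.076,"ty":-0.167,"tz":-0.078,"hand":-1},{"ax":-0.01,"ay":-0.029,"az":-0.032,"tx":-0.07,"ty":-0.171,"tz":-0.077,"hand":-1},{"ax":-0.01,"ay":-0.029,"az":-0.032,"tx":-0.063,"ty":-0.173,"tz":-0.077,"hand":-1},{"ax":-0.01,"ay":-0.029,"az":-0.032,"tx":-0.056,"ty":-0.176,"tz":-0.077,"hand":-1},{"ax":-0.008,"ay":-0.024,"az":-0.027,"tx":-0.112,"ty":-0.181,"tz":0.062,"hand":-1},{"ax":-0.008,"ay":-0.024,"az":-0.027,"tx":-0.099,"ty":-0.188,"tz":0.064,"hand":-1},{"ax":-0.008,"ay":-0.024,"az":-0.027,"tx":-0.086,"ty":-0.194,"tz":0.066,"hand":-1}]'

```text
time: 1.3
eef_pos: [0.3736, 0.3075, 0.307]
orientation: [0.229, -0.073, 0.97, 0.037]
force: [1.3, 0.0, -0.0]
grip_width: 0.0856
```

```bash
python3 - <<'E'
from h import *
h=np.array([.954,.299,0]);zr=np.r_[-.5736*h[:2],.819]
Rg=frame(-zr,[-h[1],h[0],0]);o=np.array([.543,.201,.155])
T=toolT(ctrl.get_obs());print(T)
rows(T,[(o+.15*zr,Rg,6)],-1)
E
```

```text
[[-0.8843 -0.1587  0.4392  0.3736]
 [-0.125   0.9866  0.1047  0.3075]
 [-0.4499  0.0377 -0.8923  0.307 ]
 [ 0.      0.      0.      1.    ]]
{"ax":-0.003,"ay":-0.012,"az":-0.012,"tx":-0.032,"ty":-0.097,"tz":0.034,"hand":-1}
{"ax":-0.003,"ay":-0.012,"az":-0.012,"tx":-0.029,"ty":-0.098,"tz":0.034,"hand":-1}
{"ax":-0.003,"ay":-0.012,"az":-0.012,"tx":-0.025,"ty":-0.099,"tz":0.034,"hand":-1}
{"ax":-0.003,"ay":-0.012,"az":-0.012,"tx":-0.022,"ty":-0.100,"tz":0.034,"hand":-1}
{"ax":-0.003,"ay":-0.012,"az":-0.012,"tx":-0.019,"ty":-0.100,"tz":0.033,"hand":-1}
{"ax":-0.003,"ay":-0.012,"az":-0.012,"tx":-0.016,"ty":-0.101,"tz":0.033,"hand":-1}
```

Emit:
send_rows --series '[{"ax":-0.003,"ay":-0.012,"az":-0.012,"tx":-0.032,"ty":-0.097,"tz":0.034,"hand":-1},{"ax":-0.003,"ay":-0.012,"az":-0.012,"tx":-0.029,"ty":-0.098,"tz":0.034,"hand":-1},{"ax":-0.003,"ay":-0.012,"az":-0.012,"tx":-0.025,"ty":-0.099,"tz":0.034,"hand":-1},{"ax":-0.003,"ay":-0.012,"az":-0.012,"tx":-0.022,"ty":-0.1,"tz":0.034,"hand":-1},{"ax":-0.003,"ay":-0.012,"az":-0.012,"tx":-0.019,"ty":-0.1,"tz":0.033,"hand":-1},{"ax":-0.003,"ay":-0.012,"az":-0.012,"tx":-0.016,"ty":-0.101,"tz":0.033,"hand":-1},{"ax":0,"ay":0,"az":0,"tx":0,"ty":0,"tz":0,"hand":-1},{"ax":0,"ay":0,"az":0,"tx":0,"ty":0,"tz":0,"hand":-1}]'

```text
time: 2.3
eef_pos: [0.4555, 0.1833, 0.2836]
orientation: [0.297, -0.133, 0.945, 0.042]
force: [-0.1, 0.1, 0.5]
grip_width: 0.0851
```

```bash
python3 - <<'E'
from h import *
w=snap('wrist','w1.png');print(toolT(ctrl.get_obs()),w['M'][:3,3])
zr=np.r_[-.5736*.954,-.5736*.299,.819];o=np.array([.543,.201,.155])
print(proj(w,o),proj(w,o+.046*zr))
E
```

```text
[[-0.7882 -0.2759  0.5501  0.4555]
 [-0.2265  0.9612  0.1577  0.1835]
 [-0.5723 -0.0003 -0.8201  0.2836]
 [ 0.      0.      0.      1.    ]] [0.3235 0.1461 0.3627]
(np.float64(243.3149388124568), np.float64(176.40761039596265)) (np.float64(241.05966379672023), np.float64(189.19625168268044))
```

View pics/w1.png

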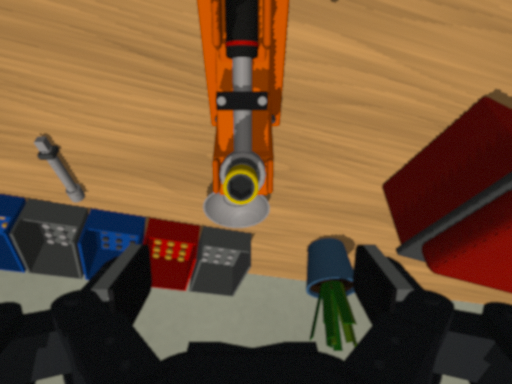

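```bash
python3 - <<'E'
from h import *
w=snap('wrist');f=w['frame'];hsv=cv2.cvtColor(f,cv2.COLOR_RGB2HSV)
c=big(mask(w,22,35,120,60,roi=(210,155,275,215)));e=cv2.fitEllipse(cv2.convexHull(c));print('ring',e, cv2.contourArea(c))
# steel shaft + collar symmetric: low saturation pixels between orange
pts=[]
for v in list(range(62,88,3))+list(range(114,146,3)):
    x=[u for u in range(225,260) if hsv[v,u,1]<60 and hsv[v,u,2]>60]
    if x: pts.append((np.mean([x[0],x[-1]]),v,x[-1]-x[0]))
print(pts)
P=np.array(pts)[:,:2];k=np.polyfit(P[:,1],P[:,0],1);print(k,np.abs(np.polyval(k,P[:,1])-P[:,0]).max())
n=np.cross(ray(w,np.polyval(k,60),60)[1],ray(w,np.polyval(k,145),145)[1])
from scipy.optimize import brentq
c35,s35=np.cos(np.radians(35)),np.sin(np.radians(35))
psi=brentq(lambda a:n@[c35*np.cos(a),c35*np.sin(a),s35],-.2,.8);print('psi',np.degrees(psi))
h=np.array([np.cos(psi),np.sin(psi)]);zr=np.r_[-s35*h,c35]
# ring centre = top of socket at height .155+.046*c35
top=onz(w,*e[0],.155+.046*c35);print('origin',top-.046*zr)
cv2.imwrite('/tmp/z.png',cv2.resize(f[155:215,210:275,::-1],None,fx=8,fy=8,interpolation=cv2.INTER_CUBIC))
T=toolT(ctrl.get_obs());
for z in (0,-.0187,-.04): print(proj(w,T[:3,3]+z*T[:3,2]))
E
```

```text
ring ((240.56797790527344, 184.02784729003906), (35.525909423828125, 40.97734832763672), 9.608932495117188) 1095.0
[(np.float64(241.5), 62, 17), (np.float64(242.0), 65, 16), (np.float64(241.5), 68, 17), (np.float64(241.5), 71, 17), (np.float64(241.5), 74, 17), (np.float64(241.5), 77, 17), (np.float64(241.5), 80, 17), (np.float64(242.0), 83, 16), (np.float64(242.0), 86, 16), (np.float64(242.0), 114, 16), (np.float64(242.0), 117, 16), (np.float64(242.0), 120, 16), (np.float64(242.0), 123, 16), (np.float64(242.0), 126, 16), (np.float64(242.0), 129, 14), (np.float64(242.0), 132, 14), (np.float64(242.0), 135, 16), (np.float64(242.0), 138, 14), (np.float64(242.5), 141, 15), (np.float64(242.5), 144, 15)]
[  0.0082 241.0472] 0.42106339468290344
psi 15.95328014952748
origin [0.5374 0.1987 0.155 ]
(np.float64(250.99700287453726), np.float64(251.28891928019098))
(np.float64(250.90566154059712), np.float64(271.0348332765216))
(np.float64(250.76742813704945), np.float64(300.9177436756951))
```

```bash
cat >> h.py <<'E'
psi=np.radians(16);c35,s35=np.cos(np.radians(35)),np.sin(np.radians(35))
hd=np.array([np.cos(psi),np.sin(psi),0]);zr=-s35*hd+c35*np.array([0,0,1]);Rg=frame(-zr,[-hd[1],hd[0],0]);xr=-Rg[:,0]
o=np.array([.540,.1995,.155])
E
python3 - <<'E'
from h import *
rows(toolT(ctrl.get_obs()),[(o+.08*zr,Rg,3),(o+.013*zr,Rg,4)],-1)
E
```

```text
{"ax":0.000,"ay":-0.000,"az":0.000,"tx":0.005,"ty":-0.011,"tz":0.099,"hand":-1}
{"ax":0.000,"ay":-0.000,"az":0.000,"tx":0.005,"ty":-0.011,"tz":0.099,"hand":-1}
{"ax":0.000,"ay":-0.000,"az":0.000,"tx":0.005,"ty":-0.011,"tz":0.099,"hand":-1}
{"ax":-0.000,"ay":0.000,"az":-0.000,"tx":0.000,"ty":0.000,"tz":0.067,"hand":-1}
{"ax":0.000,"ay":0.000,"az":0.000,"tx":0.000,"ty":-0.000,"tz":0.067,"hand":-1}
{"ax":0.000,"ay":0.000,"az":0.000,"tx":0.000,"ty":-0.000,"tz":0.067,"hand":-1}
{"ax":0.000,"ay":0.000,"az":0.000,"tx":0.000,"ty":0.000,"tz":0.067,"hand":-1}
```

Emit:
send_rows --series '[{"ax":0,"ay":0,"az":0,"tx":0.005,"ty":-0.011,"tz":0.099,"hand":-1},{"ax":0,"ay":0,"az":0,"tx":0.005,"ty":-0.011,"tz":0.099,"hand":-1},{"ax":0,"ay":0,"az":0,"tx":0.005,"ty":-0.011,"tz":0.099,"hand":-1},{"ax":0,"ay":0,"az":0,"tx":0,"ty":0,"tz":0,"hand":-1},{"ax":0,"ay":0,"az":0,"tx":0,"ty":0,"tz":0,"hand":-1},{"ax":0,"ay":0,"az":0,"tx":0,"ty":0,"tz":0,"hand":-1},{"ax":0,"ay":0,"az":0,"tx":0,"ty":0,"tz":0,"hand":-1},{"ax":0,"ay":0,"az":0,"tx":0,"ty":0,"tz":0,"hand":-1}]'

```text
time: 3.4
eef_pos: [0.4908, 0.1905, 0.2305]
orientation: [0.3, -0.135, 0.944, 0.042]
force: [-0.3, 0.3, 0.3]
grip_width: 0.0857
```

```bash
python3 - <<'E'
from h import *
w=snap('wrist','w2.png');T=toolT(ctrl.get_obs())
c=big(mask(w,22,35,100,50,roi=(190,130,310,300)));print(cv2.fitEllipse(cv2.convexHull(c)),cv2.boundingRect(c))
print('pred top',proj(w,o+.046*zr),'base',proj(w,o),T[:3,3])
u,v=map(int,proj(w,o+.046*zr));cv2.imwrite('pics/w2z.png',cv2.resize(w['frame'][v-60:v+60,u-80:u+80,::-1],None,fx=5,fy=5,interpolation=cv2.INTER_CUBIC));print(u-80,v-60)
rows(T,[(o+.013*zr,Rg,4)],-1)
E
```

```text
((241.89453125, 209.7022247314453), (47.791770935058594, 55.54680252075195), 6.127858638763428) (218, 182, 48, 55)
pred top (np.float64(242.25744043401684), np.float64(214.26451608450554)) base (np.float64(243.9161736464606), np.float64(193.15130914749972)) [0.4908 0.1905 0.2305]
162 154
{"ax":0.000,"ay":0.000,"az":0.001,"tx":0.003,"ty":-0.005,"tz":0.077,"hand":-1}
{"ax":0.000,"ay":0.000,"az":0.001,"tx":0.003,"ty":-0.005,"tz":0.077,"hand":-1}
{"ax":0.000,"ay":0.000,"az":0.001,"tx":0.003,"ty":-0.005,"tz":0.077,"hand":-1}
{"ax":0.000,"ay":0.000,"az":0.001,"tx":0.003,"ty":-0.005,"tz":0.077,"hand":-1}
```

View pics/w2z.png

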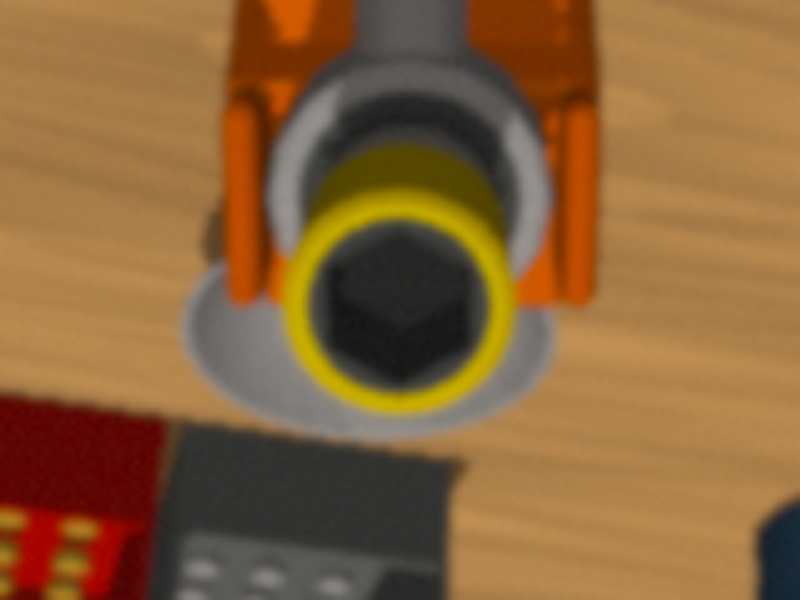

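Emit:
send_rows --series '[{"ax":0,"ay":0,"az":0.001,"tx":0.003,"ty":-0.005,"tz":0.077,"hand":-1},{"ax":0,"ay":0,"az":0.001,"tx":0.003,"ty":-0.005,"tz":0.077,"hand":-1},{"ax":0,"ay":0,"az":0.001,"tx":0.003,"ty":-0.005,"tz":0.077,"hand":-1},{"ax":0,"ay":0,"az":0.001,"tx":0.003,"ty":-0.005,"tz":0.08,"hand":-1},{"ax":0,"ay":0,"az":0,"tx":0,"ty":0,"tz":0,"hand":-1},{"ax":0,"ay":0,"az":0,"tx":0,"ty":0,"tz":0,"hand":-1},{"ax":0,"ay":0,"az":0,"tx":0,"ty":0,"tz":0,"hand":-1},{"ax":0,"ay":0,"az":0,"tx":0,"ty":0,"tz":0,"hand":-1}]'

```text
time: 4.45
eef_pos: [0.5336, 0.1986, 0.1667]
orientation: [0.301, -0.132, 0.943, 0.044]
force: [0.3, -1.4, 0.3]
grip_width: 0.0853
```

```bash
python3 - <<'E'
from h import *
T=toolT(ctrl.get_obs());print((T[:3,3]-o)@np.c_[xr,Rg[:,1],zr],R.from_matrix(Rg.T@T[:3,:3]).as_rotvec())
E
```

```text
[0.0014 0.0009 0.0132] [-0.0023 -0.0079  0.0025]
```

Emit:
send_rows --series '[{"ax":0,"ay":0,"az":0,"tx":0,"ty":0,"tz":0,"hand":1},{"ax":0,"ay":0,"az":0,"tx":0,"ty":0,"tz":0,"hand":1},{"ax":0,"ay":0,"az":0,"tx":0,"ty":0,"tz":0,"hand":1},{"ax":0,"ay":0,"az":0,"tx":0,"ty":0,"tz":0,"hand":1},{"ax":0,"ay":0,"az":0,"tx":0,"ty":0,"tz":0,"hand":1},{"ax":0,"ay":0,"az":0,"tx":0,"ty":0,"tz":0,"hand":1},{"ax":0,"ay":0,"az":0,"tx":0,"ty":0,"tz":0,"hand":1},{"ax":0,"ay":0,"az":0,"tx":0,"ty":0,"tz":0,"hand":1}]'

```text
time: 5.45
eef_pos: [0.5336, 0.1974, 0.1678]
orientation: [0.302, -0.131, 0.943, 0.043]
force: [-1.1, -1.7, 2.0]
grip_width: 0.0262
```

```bash
python3 - <<'E'
from h import *
w=snap('wrist','w3.png');ob=ctrl.get_obs();T=toolT(ob);np.save('Ty.npy',T)
print(ob['force'],ob['moment'],(T[:3,3]-o)@np.c_[xr,Rg[:,1],zr],R.from_matrix(Rg.T@T[:3,:3]).as_rotvec())
m=mask(w,22,35,100,50,roi=(190,130,330,384));c=big(m);print(cv2.fitEllipse(cv2.convexHull(c)),cv2.boundingRect(c))
print(proj(w,o+.046*zr))
E
```

```text
[-1.1201 -1.1969  1.7407] [-0.2894  0.4806 -0.148 ] [ 0.0018 -0.0002  0.0143] [-0.0005 -0.0097  0.0038]
((251.4517364501953, 271.5947570800781), (76.4983139038086, 93.59329223632812), 178.9138641357422) (216, 225, 73, 92)
(np.float64(250.89647523218096), np.float64(284.3954882699406))
```

Emit:
send_rows --series '[{"ax":0,"ay":0,"az":0,"tx":0,"ty":0,"tz":-0.03,"hand":1},{"ax":0,"ay":0,"az":0,"tx":0,"ty":0,"tz":-0.04,"hand":1},{"ax":0,"ay":0,"az":0,"tx":0,"ty":0,"tz":-0.04,"hand":1},{"ax":0,"ay":0,"az":0,"tx":0,"ty":0,"tz":-0.04,"hand":1},{"ax":0,"ay":0,"az":0,"tx":0,"ty":0,"tz":-0.04,"hand":1},{"ax":0,"ay":0,"az":0,"tx":0,"ty":0,"tz":-0.06,"hand":1},{"ax":0,"ay":0,"az":0,"tx":0,"ty":0,"tz":-0.06,"hand":1},{"ax":0,"ay":0,"az":0,"tx":0,"ty":0,"tz":-0.06,"hand":1}]'

```text
time: 6.5
eef_pos: [0.4777, 0.1819, 0.2469]
orientation: [0.301, -0.131, 0.944, 0.044]
force: [0.9, -0.3, -1.3]
grip_width: 0.0265
```

```bash
python3 - <<'E'
from h import *
w=snap('wrist','w4.png');ob=ctrl.get_obs();T=toolT(ob)
print(ob['force'],(T[:3,3]-o)@np.c_[xr,Rg[:,1],zr],R.from_matrix(Rg.T@T[:3,:3]).as_rotvec())
m=mask(w,22,35,100,50,roi=(190,130,330,384));c=big(m);print(cv2.fitEllipse(cv2.convexHull(c)),cv2.boundingRect(c))
a=cv2.imread('pics/w3.png');b=cv2.imread('pics/w4.png')
cv2.imwrite('pics/w34.png',np.hstack([cv2.resize(x[130:384,150:350],None,fx=2,fy=2) for x in (a,b)]))
E
```

```text
[-2.0565 -0.3019 -0.1294] [-0.0004  0.0001  0.1138] [-0.0033 -0.0083  0.0041]
((251.35292053222656, 271.3547668457031), (78.04292297363281, 92.75918579101562), 175.12985229492188) (216, 225, 73, 92)
```

View pics/w34.png

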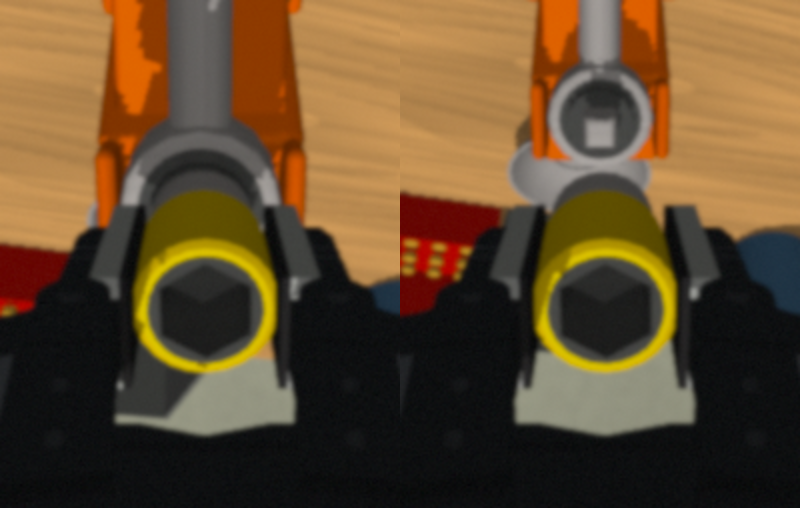

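```bash
cat >> h.py <<'E'
ry=np.array([.12,.993,0]);ry/=np.linalg.norm(ry);rx=np.array([ry[1],-ry[0],0])
Rr=frame([0,0,-1],rx);pe=np.array([.5574,-.1992,.016])
E
python3 - <<'E'
from h import *
ob=ctrl.get_obs();T=toolT(ob);print(ob['joint_pos'])
print('tip pred, TCP in tool cam')
w=snap('wrist');print(proj(w,o+.016*zr),proj(w,o))
S=Slerp([0,1],R.from_matrix([T[:3,:3],Rr]));print(np.degrees(R.from_matrix(T[:3,:3].T@Rr).magnitude()))
rows(T,[([.5,.0,.28],S(.5).as_matrix(),8),(pe+[0,0,.15],Rr,8)],1)
E
```

```text
[-0.6108  0.2079  0.031   2.5087  2.3728  0.2379 -1.0718]
tip pred, TCP in tool cam
(np.float64(250.39713533053748), np.float64(193.83589859659847)) (np.float64(250.3993581641432), np.float64(188.23534182229952))
116.30174777162493
{"ax":0.019,"ay":0.012,"az":0.059,"tx":0.002,"ty":-0.090,"tz":-0.021,"hand":1}
{"ax":0.019,"ay":0.012,"az":0.059,"tx":-0.009,"ty":-0.091,"tz":-0.018,"hand":1}
{"ax":0.019,"ay":0.012,"az":0.059,"tx":-0.019,"ty":-0.090,"tz":-0.015,"hand":1}
{"ax":0.019,"ay":0.012,"az":0.059,"tx":-0.029,"ty":-0.087,"tz":-0.012,"hand":1}
{"ax":0.019,"ay":0.012,"az":0.059,"tx":-0.039,"ty":-0.084,"tz":-0.010,"hand":1}
{"ax":0.019,"ay":0.012,"az":0.059,"tx":-0.048,"ty":-0.079,"tz":-0.008,"hand":1}
{"ax":0.019,"ay":0.012,"az":0.059,"tx":-0.057,"ty":-0.073,"tz":-0.006,"hand":1}
{"ax":0.019,"ay":0.012,"az":0.059,"tx":-0.065,"ty":-0.066,"tz":-0.005,"hand":1}
{"ax":0.019,"ay":0.012,"az":0.059,"tx":-0.068,"ty":-0.066,"tz":0.071,"hand":1}
{"ax":0.019,"ay":0.012,"az":0.059,"tx":-0.077,"ty":-0.055,"tz":0.071,"hand":1}
{"ax":0.019,"ay":0.012,"az":0.059,"tx":-0.085,"ty":-0.042,"tz":0.071,"hand":1}
{"ax":0.019,"ay":0.012,"az":0.059,"tx":-0.091,"ty":-0.029,"tz":0.070,"hand":1}
{"ax":0.019,"ay":0.012,"az":0.059,"tx":-0.095,"ty":-0.015,"tz":0.069,"hand":1}
{"ax":0.019,"ay":0.012,"az":0.059,"tx":-0.098,"ty":-0.001,"tz":0.067,"hand":1}
{"ax":0.019,"ay":0.012,"az":0.059,"tx":-0.099,"ty":0.013,"tz":0.064,"hand":1}
{"ax":0.019,"ay":0.012,"az":0.059,"tx":-0.098,"ty":0.027,"tz":0.061,"hand":1}
```

Emit:
send_rows --series '[{"ax":0.019,"ay":0.012,"az":0.059,"tx":0.002,"ty":-0.09,"tz":-0.021,"hand":1},{"ax":0.019,"ay":0.012,"az":0.059,"tx":-0.009,"ty":-0.091,"tz":-0.018,"hand":1},{"ax":0.019,"ay":0.012,"az":0.059,"tx":-0.019,"ty":-0.09,"tz":-0.015,"hand":1},{"ax":0.019,"ay":0.012,"az":0.059,"tx":-0.029,"ty":-0.087,"tz":-0.012,"hand":1},{"ax":0.019,"ay":0.012,"az":0.059,"tx":-0.039,"ty":-0.084,"tz":-0.01,"hand":1},{"ax":0.019,"ay":0.012,"az":0.059,"tx":-0.048,"ty":-0.079,"tz":-0.008,"hand":1},{"ax":0.019,"ay":0.012,"az":0.059,"tx":-0.057,"ty":-0.073,"tz":-0.006,"hand":1},{"ax":0.019,"ay":0.012,"az":0.059,"tx":-0.065,"ty":-0.066,"tz":-0.005,"hand":1}]'

```text
time: 7.6
eef_pos: [0.5102, 0.0362, 0.2777]
orientation: [0.209, 0.261, 0.942, 0.023]
force: [0.6, 0.3, -1.3]
grip_width: 0.0266
```

```bash
python3 - <<'E'
from h import *
ob=ctrl.get_obs();T=toolT(ob);print(ob['joint_pos'],ob['grip_width'],T)
rows(T,[(pe+[0,0,.15],Rr,8)],1)
E
```

```text
[-0.4097  0.1587  0.1263  2.3178  0.5284  0.3228  0.2662] 0.026553136724333903 [[-0.7758  0.4831  0.406   0.5102]
 [ 0.5021  0.8623 -0.0666  0.0362]
 [-0.3823  0.1522 -0.9114  0.2777]
 [ 0.      0.      0.      1.    ]]
{"ax":0.023,"ay":0.016,"az":0.071,"tx":-0.056,"ty":-0.099,"tz":0.068,"hand":1}
{"ax":0.023,"ay":0.016,"az":0.071,"tx":-0.071,"ty":-0.086,"tz":0.071,"hand":1}
{"ax":0.023,"ay":0.016,"az":0.071,"tx":-0.085,"ty":-0.072,"tz":0.072,"hand":1}
{"ax":0.023,"ay":0.016,"az":0.071,"tx":-0.096,"ty":-0.056,"tz":0.072,"hand":1}
{"ax":0.023,"ay":0.016,"az":0.071,"tx":-0.105,"ty":-0.038,"tz":0.070,"hand":1}
{"ax":0.023,"ay":0.016,"az":0.071,"tx":-0.112,"ty":-0.020,"tz":0.068,"hand":1}
{"ax":0.023,"ay":0.016,"az":0.071,"tx":-0.115,"ty":-0.001,"tz":0.065,"hand":1}
{"ax":0.023,"ay":0.016,"az":0.071,"tx":-0.116,"ty":0.019,"tz":0.061,"hand":1}
```

Emit:
send_rows --series '[{"ax":0.023,"ay":0.016,"az":0.071,"tx":-0.056,"ty":-0.099,"tz":0.068,"hand":1},{"ax":0.023,"ay":0.016,"az":0.071,"tx":-0.071,"ty":-0.086,"tz":0.071,"hand":1},{"ax":0.023,"ay":0.016,"az":0.071,"tx":-0.085,"ty":-0.072,"tz":0.072,"hand":1},{"ax":0.023,"ay":0.016,"az":0.071,"tx":-0.096,"ty":-0.056,"tz":0.072,"hand":1},{"ax":0.023,"ay":0.016,"az":0.071,"tx":-0.105,"ty":-0.038,"tz":0.07,"hand":1},{"ax":0.023,"ay":0.016,"az":0.071,"tx":-0.112,"ty":-0.02,"tz":0.068,"hand":1},{"ax":0.023,"ay":0.016,"az":0.071,"tx":-0.115,"ty":-0.001,"tz":0.065,"hand":1},{"ax":0.023,"ay":0.016,"az":0.071,"tx":-0.116,"ty":0.019,"tz":0.061,"hand":1}]'

```text
time: 8.6
eef_pos: [0.5526, -0.2048, 0.1592]
orientation: [-0.01, 0.761, 0.648, -0.004]
force: [0.5, 0.5, -2.1]
grip_width: 0.0264
```

```bash
python3 - <<'E'
from h import *
ob=ctrl.get_obs();T=toolT(ob);print(ob['joint_pos'],T[:3,3]-pe)
w=snap('wrist','w5.png')
for k,n in [(-1,'g'),(0,'e'),(1,'r'),(2,'b')]: print(n,proj(w,pe-.058*k*ry),proj(w,pe-.058*k*ry+[0,0,.05]))
rows(T,[(pe+[0,0,.15],Rr,4)],1)
E
```

```text
[ 0.1518  0.5392  0.1596  1.9741 -0.1394  0.6601  0.2413] [-0.0048 -0.0056  0.1432]
g (np.float64(258.9489712711831), np.float64(105.41390544405412)) (np.float64(258.8633272286281), np.float64(105.83905304402616))
e (np.float64(261.31610631898457), np.float64(174.74876048507303)) (np.float64(261.7050878267202), np.float64(188.89848025676525))
r (np.float64(263.4556892454833), np.float64(237.4184726313354)) (np.float64(264.2225857117874), np.float64(262.4803057220673))
b (np.float64(265.3990270780052), np.float64(294.34004414825)) (np.float64(266.46832592161826), np.float64(328.1191549700953))
{"ax":-0.003,"ay":-0.001,"az":-0.005,"tx":0.006,"ty":0.004,"tz":-0.007,"hand":1}
{"ax":-0.003,"ay":-0.001,"az":-0.005,"tx":0.006,"ty":0.004,"tz":-0.007,"hand":1}
{"ax":-0.003,"ay":-0.001,"az":-0.005,"tx":0.006,"ty":0.004,"tz":-0.007,"hand":1}
{"ax":-0.003,"ay":-0.001,"az":-0.005,"tx":0.006,"ty":0.004,"tz":-0.007,"hand":1}
```

View pics/w5.png

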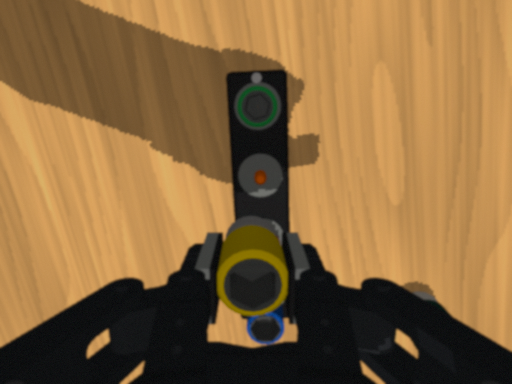

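```bash
python3 - <<'E'
from h import *
T=toolT(ctrl.get_obs());w=snap('wrist')
a=cen(mask(w,3,18,130,80,roi=(245,160,275,195)));print(a,onz(w,*a[:2],.026))
e=cv2.fitEllipse(cv2.convexHull(big(mask(w,40,90,60,40,roi=(225,75,290,140)))));print(e);g=onz(w,*e[0],.0615);print('green',g,'->empty',g-.058*ry)
e=cv2.fitEllipse(cv2.convexHull(big(mask(w,105,130,80,50,roi=(240,305,292,345)))));print(e);b=onz(w,*e[0],.066);print('blue',b,'->',b+.116*ry, (g-b)/.174)
cv2.imwrite('pics/w5b.png',cv2.resize(w['frame'][300:350,235:300,::-1],None,fx=8,fy=8,interpolation=cv2.INTER_CUBIC))
E
```

```text
(np.float64(258.6830985915493), np.float64(170.70422535211267), 142) [ 0.5562 -0.1988  0.026 ]
((254.3705291748047, 97.59500122070312), (41.573848724365234, 43.08671569824219), 0.8621194958686829)
green [ 0.563  -0.1415  0.0615] ->empty [ 0.5561 -0.1991  0.0615]
((266.4928894042969, 319.3188781738281), (36.52701187133789, 39.7269287109375), 42.62611389160156)
blue [ 0.5438 -0.3108  0.066 ] -> [ 0.5577 -0.1957  0.066 ] [ 0.1107  0.9729 -0.0259]
```

```bash
sed -i 's/^Rr=.*/Rr=frame([0,0,-1],rx);pe=np.array([.5562,-.199,.016])/' h.py; python3 - <<'E'
from h import *
T=toolT(ctrl.get_obs());print(T[:3,3])
rows(T,[(pe-.0018*ry+[0,0,.06],Rr,4)],1)
E
```

```text
[ 0.5524 -0.2085  0.1581]
{"ax":-0.003,"ay":-0.000,"az":-0.005,"tx":0.008,"ty":0.004,"tz":0.082,"hand":1}
{"ax":-0.003,"ay":-0.000,"az":-0.005,"tx":0.008,"ty":0.004,"tz":0.082,"hand":1}
{"ax":-0.003,"ay":-0.000,"az":-0.005,"tx":0.008,"ty":0.003,"tz":0.082,"hand":1}
{"ax":-0.003,"ay":-0.000,"az":-0.005,"tx":0.008,"ty":0.003,"tz":0.082,"hand":1}
```

Emit:
send_rows --series '[{"ax":-0.003,"ay":0,"az":-0.005,"tx":0.008,"ty":0.004,"tz":0.082,"hand":1},{"ax":-0.003,"ay":0,"az":-0.005,"tx":0.008,"ty":0.004,"tz":0.082,"hand":1},{"ax":-0.003,"ay":0,"az":-0.005,"tx":0.008,"ty":0.003,"tz":0.082,"hand":1},{"ax":-0.003,"ay":0,"az":-0.005,"tx":0.008,"ty":0.003,"tz":0.082,"hand":1},{"ax":0,"ay":0,"az":0,"tx":0,"ty":0,"tz":0,"hand":1},{"ax":0,"ay":0,"az":0,"tx":0,"ty":0,"tz":0,"hand":1},{"ax":0,"ay":0,"az":0,"tx":0,"ty":0,"tz":0,"hand":1},{"ax":0,"ay":0,"az":0,"tx":0,"ty":0,"tz":0,"hand":1}]'

```text
time: 9.7
eef_pos: [0.5551, -0.1986, 0.0737]
orientation: [-0.002, 0.747, 0.664, 0.001]
force: [0.8, 0.4, -2.6]
grip_width: 0.0266
```

```bash
python3 - <<'E'
from h import *
T=toolT(ctrl.get_obs());print(T)
w=snap('wrist','w6.png')
a=cen(mask(w,3,18,130,80,roi=(200,100,300,290)));print(a,a and onz(w,*a[:2],.026))
e=cv2.fitEllipse(cv2.convexHull(big(mask(w,40,90,60,40,roi=(200,0,300,200)))));print(e);g=onz(w,*e[0],.0615);print('green',g,'->empty',g-.058*ry)
rows(T,[(pe-.0018*ry+[0,0,.0143],Rr,4)],1)
E
```

```text
[[ 0.1172  0.9931 -0.0004  0.5551]
 [ 0.9931 -0.1172  0.005  -0.1986]
 [ 0.0049 -0.001  -1.      0.0737]
 [ 0.      0.      0.      1.    ]]
(np.float64(224.8272727272727), np.float64(174.7050909090909), 2750) [ 0.5414 -0.1706  0.026 ]
((257.1245422363281, 122.60563659667969), (62.84942626953125, 63.58149719238281), 11.665059089660645)
green [ 0.563  -0.1416  0.0615] ->empty [ 0.556  -0.1992  0.0615]
{"ax":-0.000,"ay":-0.001,"az":0.000,"tx":-0.002,"ty":0.001,"tz":0.043,"hand":1}
{"ax":-0.000,"ay":-0.001,"az":0.000,"tx":-0.002,"ty":0.001,"tz":0.043,"hand":1}
{"ax":-0.000,"ay":-0.001,"az":0.000,"tx":-0.002,"ty":0.001,"tz":0.043,"hand":1}
{"ax":-0.000,"ay":-0.001,"az":0.000,"tx":-0.002,"ty":0.001,"tz":0.043,"hand":1}
```

Emit:
send_rows --series '[{"ax":0,"ay":-0.001,"az":0,"tx":-0.004,"ty":0.002,"tz":0.03,"hand":1},{"ax":0,"ay":-0.001,"az":0,"tx":-0.004,"ty":0.001,"tz":0.03,"hand":1},{"ax":0,"ay":-0.001,"az":0,"tx":0,"ty":0,"tz":0.03,"hand":1},{"ax":0,"ay":0,"az":0,"tx":0,"ty":0,"tz":0.03,"hand":1},{"ax":0,"ay":0,"az":0,"tx":0,"ty":0,"tz":0.03,"hand":1},{"ax":0,"ay":0,"az":0,"tx":0,"ty":0,"tz":0.015,"hand":1},{"ax":0,"ay":0,"az":0,"tx":0,"ty":0,"tz":0,"hand":1},{"ax":0,"ay":0,"az":0,"tx":0,"ty":0,"tz":0,"hand":1}]'

```text
time: 10.75
eef_pos: [0.5563, -0.201, 0.0325]
orientation: [0.001, 0.748, 0.664, -0.0]
force: [-0.3, 0.1, -1.7]
grip_width: 0.0264
```

```bash
python3 - <<'E'
from h import *
ob=ctrl.get_obs();T=toolT(ob);print(T[:3,3],ob['force'],ob['moment'])
E
```

```text
[ 0.5563 -0.201   0.0325] [-0.3012  0.1429 -1.7128] [ 0.01   -0.0651  0.0173]
```

Emit:
send_rows --series '[{"ax":0,"ay":0,"az":0,"tx":0,"ty":0,"tz":0.007,"hand":1},{"ax":0,"ay":0,"az":0,"tx":0,"ty":0,"tz":0,"hand":1},{"ax":0,"ay":0,"az":0,"tx":0,"ty":0,"tz":0,"hand":-1},{"ax":0,"ay":0,"az":0,"tx":0,"ty":0,"tz":0,"hand":-1},{"ax":0,"ay":0,"az":0,"tx":0,"ty":0,"tz":0,"hand":-1},{"ax":0,"ay":0,"az":0,"tx":0,"ty":0,"tz":0,"hand":-1},{"ax":0,"ay":0,"az":0,"tx":0,"ty":0,"tz":0,"hand":-1},{"ax":0,"ay":0,"az":0,"tx":0,"ty":0,"tz":0,"hand":-1}]'

```text
time: 11.75
eef_pos: [0.5561, -0.2013, 0.0313]
orientation: [0.001, 0.748, 0.664, -0.0]
force: [-0.3, -0.3, -0.4]
grip_width: 0.0853
```

```bash
python3 - <<'E'
from h import *
T=toolT(ctrl.get_obs())
rows(T,[(T[:3,3]+[0,0,.11],Rr,3),(pe-.116*ry+[0,0,.13],Rr,3)],-1)
E
```

```text
{"ax":0.000,"ay":0.000,"az":0.000,"tx":-0.000,"ty":0.000,"tz":-0.147,"hand":-1}
{"ax":0.000,"ay":0.000,"az":0.000,"tx":-0.000,"ty":0.000,"tz":-0.147,"hand":-1}
{"ax":0.000,"ay":0.000,"az":0.000,"tx":-0.000,"ty":0.000,"tz":-0.147,"hand":-1}
{"ax":0.000,"ay":0.000,"az":-0.000,"tx":-0.152,"ty":-0.000,"tz":-0.006,"hand":-1}
{"ax":0.000,"ay":0.000,"az":0.000,"tx":-0.152,"ty":-0.000,"tz":-0.006,"hand":-1}
{"ax":0.000,"ay":0.000,"az":0.000,"tx":-0.152,"ty":-0.000,"tz":-0.006,"hand":-1}
```

Emit:
send_rows --series '[{"ax":0,"ay":0,"az":0,"tx":0,"ty":0,"tz":-0.12,"hand":-1},{"ax":0,"ay":0,"az":0,"tx":0,"ty":0,"tz":-0.16,"hand":-1},{"ax":0,"ay":0,"az":0,"tx":0,"ty":0,"tz":-0.16,"hand":-1},{"ax":0,"ay":0,"az":0,"tx":-0.152,"ty":0,"tz":-0.006,"hand":-1},{"ax":0,"ay":0,"az":0,"tx":-0.152,"ty":0,"tz":-0.006,"hand":-1},{"ax":0,"ay":0,"az":0,"tx":-0.152,"ty":0,"tz":-0.006,"hand":-1},{"ax":0,"ay":0,"az":0,"tx":0,"ty":0,"tz":0,"hand":-1},{"ax":0,"ay":0,"az":0,"tx":0,"ty":0,"tz":0,"hand":-1}]'

```text
time: 12.75
eef_pos: [0.5427, -0.3161, 0.1498]
orientation: [0.001, 0.747, 0.665, 0.0]
force: [-0.7, 0.5, -0.1]
grip_width: 0.0855
```

```bash
python3 - <<'E'
from h import *
T=toolT(ctrl.get_obs());print(T)
w=snap('wrist','w7.png')
bl=pe-.116*ry;u,v=map(int,proj(w,bl+[0,0,.05]));print('pred',proj(w,bl+[0,0,.05]))
m=mask(w,105,130,80,50,roi=(u-60,v-60,u+60,v+60));e=cv2.fitEllipse(cv2.convexHull(big(m)));print(e)
b=onz(w,*e[0],.066);print(b,'pred',bl)
f=w['frame'];z=cv2.resize(f[v-36:v+36,u-36:u+36,::-1],(600,600),interpolation=cv2.INTER_CUBIC)
cv2.imwrite('pics/w7z.png',np.hstack([cv2.convertScaleAbs(z,alpha=2),cv2.resize(f[0:384,u-60:u+68,::-1],(200,600))]));print(u,v)
E
```

```text
[[ 0.1154  0.9933  0.0012  0.5427]
 [ 0.9933 -0.1154 -0.0012 -0.3161]
 [-0.0011  0.0013 -1.      0.1498]
 [ 0.      0.      0.      1.    ]]
pred (np.float64(252.68508447141082), np.float64(197.42891096506116))
((253.24351501464844, 193.3104705810547), (45.09257888793945, 49.6516227722168), 176.01353454589844)
[ 0.543  -0.3113  0.066 ] pred [ 0.5423 -0.3142  0.016 ]
252 197
```

View pics/w7z.png

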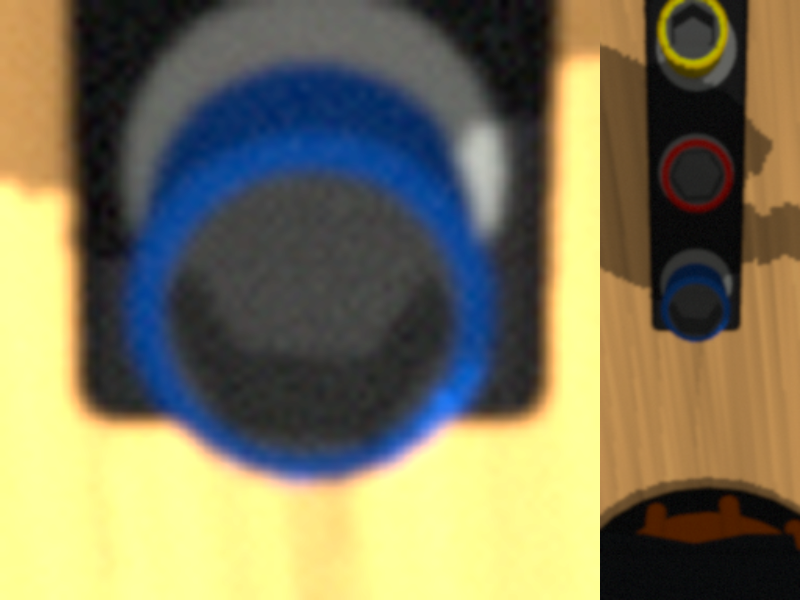

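```bash
python3 - <<'E'
from h import *
T=toolT(ctrl.get_obs());w=snap('wrist')
b=onz(w,253.2,197.8,.066);print(b);b[2]=.032
rows(T,[(b+[0,0,.05],Rr,3),(b,Rr,4)],-1)
E
```

```text
[ 0.5425 -0.3147  0.066 ]
{"ax":0.000,"ay":0.000,"az":0.001,"tx":0.002,"ty":-0.000,"tz":0.090,"hand":-1}
{"ax":0.000,"ay":0.000,"az":0.001,"tx":0.002,"ty":-0.000,"tz":0.090,"hand":-1}
{"ax":0.000,"ay":0.000,"az":0.001,"tx":0.002,"ty":-0.000,"tz":0.090,"hand":-1}
{"ax":0.000,"ay":0.000,"az":-0.000,"tx":0.000,"ty":0.000,"tz":0.050,"hand":-1}
{"ax":0.000,"ay":0.000,"az":0.000,"tx":0.000,"ty":0.000,"tz":0.050,"hand":-1}
{"ax":0.000,"ay":0.000,"az":0.000,"tx":0.000,"ty":0.000,"tz":0.050,"hand":-1}
{"ax":0.000,"ay":0.000,"az":0.000,"tx":0.000,"ty":0.000,"tz":0.050,"hand":-1}
```

Emit:
send_rows --series '[{"ax":0,"ay":0,"az":0.001,"tx":0.002,"ty":0,"tz":0.09,"hand":-1},{"ax":0,"ay":0,"az":0.001,"tx":0.002,"ty":0,"tz":0.09,"hand":-1},{"ax":0,"ay":0,"az":0.001,"tx":0.002,"ty":0,"tz":0.09,"hand":-1},{"ax":0,"ay":0,"az":0,"tx":0,"ty":0,"tz":0.05,"hand":-1},{"ax":0,"ay":0,"az":0,"tx":0,"ty":0,"tz":0.05,"hand":-1},{"ax":0,"ay":0,"az":0,"tx":0,"ty":0,"tz":0.05,"hand":-1},{"ax":0,"ay":0,"az":0,"tx":0,"ty":0,"tz":0.05,"hand":-1},{"ax":0,"ay":0,"az":0,"tx":0,"ty":0,"tz":0,"hand":-1}]'

```text
time: 13.85
eef_pos: [0.5463, -0.3088, 0.029]
orientation: [0.001, 0.746, 0.666, 0.001]
force: [-0.2, 0.9, -0.1]
grip_width: 0.0855
```

Emit:
send_rows --series '[{"ax":0,"ay":0,"az":0,"tx":-0.025,"ty":-0.012,"tz":-0.012,"hand":-1},{"ax":0,"ay":0,"az":0,"tx":0,"ty":0,"tz":0,"hand":-1},{"ax":0,"ay":0,"az":0,"tx":0,"ty":0,"tz":0,"hand":-1},{"ax":0,"ay":0,"az":0,"tx":0,"ty":0,"tz":0,"hand":-1},{"ax":0,"ay":0,"az":0,"tx":0,"ty":0,"tz":0,"hand":-1},{"ax":0,"ay":0,"az":0,"tx":0,"ty":0,"tz":0,"hand":-1},{"ax":0,"ay":0,"az":0,"tx":0,"ty":0,"tz":0,"hand":-1},{"ax":0,"ay":0,"az":0,"tx":0,"ty":0,"tz":0,"hand":-1}]'

```text
time: 14.85
eef_pos: [0.543, -0.3158, 0.0337]
orientation: [0.002, 0.746, 0.666, 0.002]
force: [0.6, -0.5, 0.2]
grip_width: 0.0855
```

Emit:
send_rows --series '[{"ax":0,"ay":0,"az":0,"tx":0.003,"ty":0,"tz":0.006,"hand":-1},{"ax":0,"ay":0,"az":0,"tx":0,"ty":0,"tz":0,"hand":1},{"ax":0,"ay":0,"az":0,"tx":0,"ty":0,"tz":0,"hand":1},{"ax":0,"ay":0,"az":0,"tx":0,"ty":0,"tz":0,"hand":1},{"ax":0,"ay":0,"az":0,"tx":0,"ty":0,"tz":0,"hand":1},{"ax":0,"ay":0,"az":0,"tx":0,"ty":0,"tz":0,"hand":1},{"ax":0,"ay":0,"az":0,"tx":0,"ty":0,"tz":0,"hand":1},{"ax":0,"ay":0,"az":0,"tx":0,"ty":0,"tz":0,"hand":1}]'

```text
time: 15.85
eef_pos: [0.5429, -0.315, 0.0322]
orientation: [0.002, 0.746, 0.666, 0.002]
force: [0.9, 0.4, 0.8]
grip_width: 0.0298
```

```bash
python3 - <<'E'
from h import *
ob=ctrl.get_obs();T=toolT(ob);print(T[:3,3],ob['grip_width'],ob['force'])
w=snap('wrist','w8.png')
m=mask(w,105,130,80,40,roi=(180,150,330,384));c=big(m);print(cv2.boundingRect(c))
rows(T,[(T[:3,3]+[0,0,.1],T[:3,:3],3)],1)
a=cv2.imread('pics/w4.png');f=w['frame'][:,:,::-1]
K=lambda g:cv2.convertScaleAbs(cv2.resize(g[230:330,202:302],(400,400),interpolation=cv2.INTER_CUBIC),alpha=2.5)
cv2.imwrite('pics/w8z.png',np.hstack([K(a),K(f)]))
E
```

```text
[ 0.5429 -0.315   0.0322] 0.029794690318628143 [0.9141 0.4009 0.8142]
(210, 223, 85, 103)
{"ax":-0.000,"ay":0.000,"az":-0.000,"tx":-0.000,"ty":0.001,"tz":-0.133,"hand":1}
{"ax":0.000,"ay":0.000,"az":0.000,"tx":-0.000,"ty":0.001,"tz":-0.133,"hand":1}
{"ax":0.000,"ay":0.000,"az":0.000,"tx":-0.000,"ty":0.001,"tz":-0.133,"hand":1}
```

View pics/w8z.png

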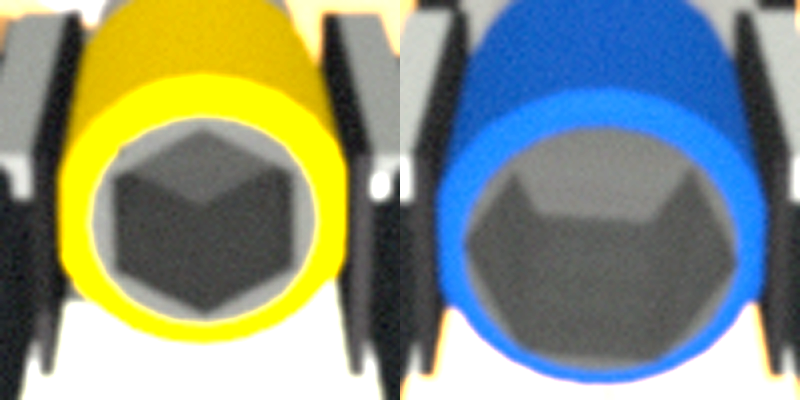

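```bash
cat > rect.py <<'E'
from h import *
c0=ctrl.read_camera('wrist');M=np.linalg.inv(c0['tool_from_camera']);K=np.array([[c0['fx'],0,c0['cx']],[0,c0['fy'],c0['cy']],[0,0,1]])
S=10000. # px/m ; rect: u=+tool y, v=-tool x, +-25mm
for n,z,rn,hue in [('w3',-.0317,.028,(22,35)),('w4',-.0317,.028,(22,35)),('w8',-.0338,.031,(105,130))]:
    P=[(x,y) for x in (-.02,.02) for y in (-.02,.02)];src=[];dst=[]
    for x,y in P:
        q=K@(M@[x,y,z,1])[:3];src.append(q[:2]/q[2]);dst.append((250+y*S,250-x*S))
    H=cv2.getPerspectiveTransform(np.float32(src),np.float32(dst))
    r=cv2.warpPerspective(cv2.imread(f'pics/{n}.png'),H,(500,500),flags=cv2.INTER_CUBIC)
    hs=cv2.cvtColor(r,cv2.COLOR_BGR2HSV);g=cv2.GaussianBlur(hs[:,:,2],(9,9),0)
    m=cv2.inRange(hs,(hue[0],90,40),(hue[1],255,255))
    # hole contour inside ring -> ellipse (circle expected)
    cs,hi=cv2.findContours(m,cv2.RETR_CCOMP,cv2.CHAIN_APPROX_NONE)
    hole=max([c for c,k in zip(cs,hi[0]) if k[3]>=0],key=cv2.contourArea);e=cv2.fitEllipse(hole)
    cy,cx=(e[0][0]-250)/S,(250-e[0][1])/S;print(n,'hole centre tool x,y mm',cx*1e3,cy*1e3,'diam mm',np.array(e[1])/S*1e3)
    hm=np.zeros_like(m);cv2.drawContours(hm,[hole],-1,255,-1)
    vals=g[hm>0];t,_=cv2.threshold(vals,0,255,cv2.THRESH_OTSU);d=((g<t)&(hm>0)).astype(np.uint8)*255
    c=cv2.convexHull(big(d));pa=cv2.approxPolyDP(c,8,True)[:,0];print('otsu',t)
    for a,b in zip(pa,np.roll(pa,-1,0)):
        L=np.hypot(*(b-a))
        if L>40: print('  edge',a,b,'len %.0f ang %.1f'%(L,(np.degrees(np.arctan2(b[1]-a[1],b[0]-a[0]))+15)%30-15))
    cv2.imwrite(f'/tmp/r_{n}.png',np.hstack([cv2.convertScaleAbs(r,alpha=2.5),cv2.cvtColor(d,cv2.COLOR_GRAY2BGR)]))
E
python3 rect.py
```

```text
w3 hole centre tool x,y mm 1.5008346557617187 -1.0526443481445311 diam mm [20.6018 21.0235]
otsu 53.0
  edge [234 145] [322 192] len 100 ang -1.9
  edge [322 192] [320 284] len 92 ang 1.2
  edge [320 284] [243 331] len 90 ang -1.4
  edge [243 331] [157 277] len 102 ang 2.1
  edge [157 277] [158 189] len 88 ang 0.7
  edge [158 189] [234 145] len 88 ang -0.1
w4 hole centre tool x,y mm 1.5113494873046873 -1.0379104614257812 diam mm [20.6156 21.0106]
otsu 52.0
  edge [244 145] [321 187] len 88 ang -1.4
  edge [321 187] [324 272] len 85 ang -2.0
  edge [317 287] [238 331] len 90 ang 0.9
  edge [238 331] [159 285] len 91 ang 0.2
  edge [159 285] [156 193] len 92 ang -1.9
  edge [156 193] [244 145] len 100 ang 1.4
w8 hole centre tool x,y mm -0.29823760986328124 -1.2671005249023437 diam mm [24.4165 24.5541]
otsu 47.0
  edge [320 173] [356 270] len 103 ang 9.6
  edge [356 270] [313 339] len 81 ang 1.9
  edge [313 339] [272 365] len 49 ang -2.4
  edge [272 365] [196 360] len 76 ang 3.8
  edge [163 346] [118 247] len 109 ang 5.6
  edge [118 247] [156 178] len 79 ang -1.2
  edge [156 178] [320 173] len 164 ang -1.7
```

View /tmp/r_w8.png

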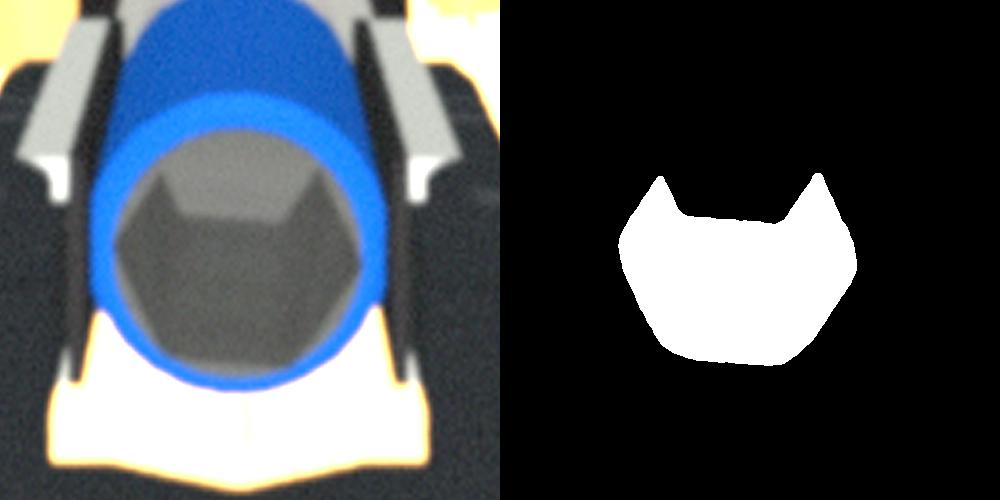

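Emit:
send_rows --series '[{"ax":0,"ay":0,"az":0,"tx":0,"ty":0,"tz":-0.06,"hand":1},{"ax":0,"ay":0,"az":0,"tx":0,"ty":0,"tz":-0.1,"hand":1},{"ax":0,"ay":0,"az":0,"tx":0,"ty":0,"tz":-0.13,"hand":1},{"ax":0,"ay":0,"az":0,"tx":0,"ty":0,"tz":-0.13,"hand":1},{"ax":0,"ay":0,"az":0,"tx":0,"ty":0,"tz":-0.13,"hand":1},{"ax":0,"ay":0,"az":0,"tx":0,"ty":0,"tz":-0.1,"hand":1},{"ax":0,"ay":0,"az":0,"tx":0,"ty":0,"tz":0,"hand":1},{"ax":0,"ay":0,"az":0,"tx":0,"ty":0,"tz":0,"hand":1}]'

```text
time: 16.95
eef_pos: [0.541, -0.3144, 0.2041]
orientation: [0.003, 0.746, 0.666, 0.002]
force: [0.5, 0.2, -1.1]
grip_width: 0.0292
```

```bash
cat >> h.py <<'E'
Rb=Rg@R.from_rotvec([0,0,-np.radians(4.7)]).as_matrix();A=o+.0001*xr-.0002*Rg[:,1]
E
python3 - <<'E'
from h import *
ob=ctrl.get_obs();T=toolT(ob);print(T[:3,3],ob['grip_width'],np.degrees(R.from_matrix(T[:3,:3].T@Rb).magnitude()))
S=Slerp([0,1],R.from_matrix([T[:3,:3],Rb]))
rows(T,[([.5,.0,.28],S(.65).as_matrix(),8),(A+.08*zr,Rb,7)],1)
E
```

```text
[ 0.541  -0.3144  0.2041] 0.02918201721828207 120.32914214854888
{"ax":-0.024,"ay":-0.017,"az":-0.080,"tx":0.154,"ty":-0.038,"tz":-0.038,"hand":1}
{"ax":-0.024,"ay":-0.017,"az":-0.080,"tx":0.156,"ty":-0.011,"tz":-0.045,"hand":1}
{"ax":-0.024,"ay":-0.017,"az":-0.080,"tx":0.154,"ty":0.016,"tz":-0.050,"hand":1}
{"ax":-0.024,"ay":-0.017,"az":-0.080,"tx":0.148,"ty":0.043,"tz":-0.054,"hand":1}
{"ax":-0.024,"ay":-0.017,"az":-0.080,"tx":0.137,"ty":0.068,"tz":-0.056,"hand":1}
{"ax":-0.024,"ay":-0.017,"az":-0.080,"tx":0.122,"ty":0.092,"tz":-0.057,"hand":1}
{"ax":-0.024,"ay":-0.017,"az":-0.080,"tx":0.104,"ty":0.113,"tz":-0.056,"hand":1}
{"ax":-0.024,"ay":-0.017,"az":-0.080,"tx":0.082,"ty":0.130,"tz":-0.053,"hand":1}
{"ax":-0.015,"ay":-0.011,"az":-0.049,"tx":0.055,"ty":0.094,"tz":0.026,"hand":1}
{"ax":-0.015,"ay":-0.011,"az":-0.049,"tx":0.046,"ty":0.099,"tz":0.027,"hand":1}
{"ax":-0.015,"ay":-0.011,"az":-0.049,"tx":0.036,"ty":0.102,"tz":0.029,"hand":1}
{"ax":-0.015,"ay":-0.011,"az":-0.049,"tx":0.027,"ty":0.104,"tz":0.032,"hand":1}
{"ax":-0.015,"ay":-0.011,"az":-0.049,"tx":0.017,"ty":0.105,"tz":0.034,"hand":1}
{"ax":-0.015,"ay":-0.011,"az":-0.049,"tx":0.008,"ty":0.105,"tz":0.037,"hand":1}
{"ax":-0.015,"ay":-0.011,"az":-0.049,"tx":-0.002,"ty":0.104,"tz":0.040,"hand":1}
```

Emit:
send_rows --series '[{"ax":-0.024,"ay":-0.017,"az":-0.08,"tx":0.154,"ty":-0.038,"tz":-0.038,"hand":1},{"ax":-0.024,"ay":-0.017,"az":-0.08,"tx":0.156,"ty":-0.011,"tz":-0.045,"hand":1},{"ax":-0.024,"ay":-0.017,"az":-0.08,"tx":0.154,"ty":0.016,"tz":-0.05,"hand":1},{"ax":-0.024,"ay":-0.017,"az":-0.08,"tx":0.148,"ty":0.043,"tz":-0.054,"hand":1},{"ax":-0.024,"ay":-0.017,"az":-0.08,"tx":0.137,"ty":0.068,"tz":-0.056,"hand":1},{"ax":-0.024,"ay":-0.017,"az":-0.08,"tx":0.122,"ty":0.092,"tz":-0.057,"hand":1},{"ax":-0.024,"ay":-0.017,"az":-0.08,"tx":0.104,"ty":0.113,"tz":-0.056,"hand":1},{"ax":-0.024,"ay":-0.017,"az":-0.08,"tx":0.082,"ty":0.13,"tz":-0.053,"hand":1}]'

```text
time: 17.95
eef_pos: [0.4899, 0.0074, 0.2728]
orientation: [0.218, 0.166, 0.961, 0.024]
force: [-0.0, 0.5, -0.7]
grip_width: 0.0294
```

```bash
python3 - <<'E'
from h import *
ob=ctrl.get_obs();T=toolT(ob);print(T[:3,3],ob['grip_width'],ob['joint_pos'],np.degrees(R.from_matrix(T[:3,:3].T@Rb).magnitude()))
rows(T,[(A+.09*zr,Rb,8)],1)
E
```

```text
[0.4899 0.0074 0.2728] 0.02937295556513685 [-0.2179  0.1313  0.0125  2.379   0.5045  0.2308  0.5534] 40.089222980779255
{"ax":-0.012,"ay":-0.009,"az":-0.041,"tx":0.038,"ty":0.081,"tz":0.018,"hand":1}
{"ax":-0.012,"ay":-0.009,"az":-0.041,"tx":0.032,"ty":0.084,"tz":0.019,"hand":1}
{"ax":-0.012,"ay":-0.009,"az":-0.041,"tx":0.025,"ty":0.086,"tz":0.021,"hand":1}
{"ax":-0.012,"ay":-0.009,"az":-0.041,"tx":0.018,"ty":0.087,"tz":0.022,"hand":1}
{"ax":-0.012,"ay":-0.009,"az":-0.041,"tx":0.012,"ty":0.088,"tz":0.024,"hand":1}
{"ax":-0.012,"ay":-0.009,"az":-0.041,"tx":0.005,"ty":0.088,"tz":0.026,"hand":1}
{"ax":-0.012,"ay":-0.009,"az":-0.041,"tx":-0.002,"ty":0.087,"tz":0.028,"hand":1}
{"ax":-0.012,"ay":-0.009,"az":-0.041,"tx":-0.008,"ty":0.086,"tz":0.030,"hand":1}
```

Emit:
send_rows --series '[{"ax":-0.012,"ay":-0.009,"az":-0.041,"tx":0.038,"ty":0.081,"tz":0.018,"hand":1},{"ax":-0.012,"ay":-0.009,"az":-0.041,"tx":0.032,"ty":0.084,"tz":0.019,"hand":1},{"ax":-0.012,"ay":-0.009,"az":-0.041,"tx":0.025,"ty":0.086,"tz":0.021,"hand":1},{"ax":-0.012,"ay":-0.009,"az":-0.041,"tx":0.018,"ty":0.087,"tz":0.022,"hand":1},{"ax":-0.012,"ay":-0.009,"az":-0.041,"tx":0.012,"ty":0.088,"tz":0.024,"hand":1},{"ax":-0.012,"ay":-0.009,"az":-0.041,"tx":0.005,"ty":0.088,"tz":0.026,"hand":1},{"ax":-0.012,"ay":-0.009,"az":-0.041,"tx":-0.002,"ty":0.087,"tz":0.028,"hand":1},{"ax":-0.012,"ay":-0.009,"az":-0.041,"tx":-0.008,"ty":0.086,"tz":0.03,"hand":1}]'

```text
time: 18.95
eef_pos: [0.4901, 0.1653, 0.2293]
orientation: [0.283, -0.138, 0.949, 0.029]
force: [-0.4, 0.1, -0.8]
grip_width: 0.0293
```

```bash
cat > st.py <<'E'
from h import *
import sys
ob=ctrl.get_obs();T=toolT(ob);d=(T[:3,3]-A)@np.c_[xr,Rg[:,1],zr]
print('rel mm',d*1e3,'rot',np.degrees(R.from_matrix(T[:3,:3].T@Rb).as_rotvec()),'F',np.array(ob['force'])@np.c_[xr,Rg[:,1],zr],ob['grip_width'],ob['joint_pos'])
rows(T,[(A+float(sys.argv[1])*zr,Rb,int(sys.argv[2]))],1)
E
python3 st.py .065 3
```

```text
rel mm [ -4.5414 -18.9648  93.7612] rot [-0.9659 -2.016  -3.8105] F [-0.799   0.2285 -0.4538] 0.02931520055573735 [-0.3699  0.258  -0.2015  2.4772  2.1608  0.2604 -0.8054]
{"ax":-0.003,"ay":-0.006,"az":-0.011,"tx":-0.008,"ty":0.026,"tz":0.038,"hand":1}
{"ax":-0.003,"ay":-0.006,"az":-0.011,"tx":-0.008,"ty":0.025,"tz":0.038,"hand":1}
{"ax":-0.003,"ay":-0.006,"az":-0.011,"tx":-0.008,"ty":0.025,"tz":0.038,"hand":1}
```

Emit:
send_rows --series '[{"ax":-0.003,"ay":-0.006,"az":-0.011,"tx":-0.008,"ty":0.026,"tz":0.038,"hand":1},{"ax":-0.003,"ay":-0.006,"az":-0.011,"tx":-0.008,"ty":0.025,"tz":0.038,"hand":1},{"ax":-0.003,"ay":-0.006,"az":-0.011,"tx":-0.008,"ty":0.025,"tz":0.038,"hand":1},{"ax":0,"ay":0,"az":0,"tx":0,"ty":0,"tz":0,"hand":1},{"ax":0,"ay":0,"az":0,"tx":0,"ty":0,"tz":0,"hand":1},{"ax":0,"ay":0,"az":0,"tx":0,"ty":0,"tz":0,"hand":1},{"ax":0,"ay":0,"az":0,"tx":0,"ty":0,"tz":0,"hand":1},{"ax":0,"ay":0,"az":0,"tx":0,"ty":0,"tz":0,"hand":1}]'

```text
time: 19.95
eef_pos: [0.5004, 0.1889, 0.2028]
orientation: [0.293, -0.173, 0.94, 0.031]
force: [-0.4, 0.5, -1.7]
grip_width: 0.0297
```

```bash
python3 st.py .04 3; python3 - <<'E'
from h import *
w=snap('wrist','w9.png');print(proj(w,o+.016*zr))
m=mask(w,105,130,80,40,roi=(180,150,330,384));print(cv2.boundingRect(big(m)))
E
sed -i "s/('w8',/('w9',/" rect.py; python3 rect.py | sed -n '/w9/,$p'
```

```text
rel mm [-6.2755  0.9127 62.6327] rot [ 0.2986 -0.656   0.1406] F [-1.1584  0.5373 -1.2526] 0.02971178442128885 [-0.3089  0.348  -0.3258  2.4843  2.3119  0.3771 -0.9131]
{"ax":0.001,"ay":-0.002,"az":0.000,"tx":-0.009,"ty":-0.002,"tz":0.030,"hand":1}
{"ax":0.001,"ay":-0.002,"az":0.000,"tx":-0.008,"ty":-0.002,"tz":0.030,"hand":1}
{"ax":0.001,"ay":-0.002,"az":0.000,"tx":-0.008,"ty":-0.002,"tz":0.030,"hand":1}
(np.float64(248.2368467871788), np.float64(227.87008209017827))
(211, 223, 84, 104)
w9 hole centre tool x,y mm -0.6343048095703125 0.6417755126953124 diam mm [24.5125 24.7082]
otsu 52.0
  edge [202 147] [324 159] len 123 ang 5.6
  edge [324 159] [371 243] len 96 ang 0.8
  edge [371 243] [372 283] len 40 ang -1.4
  edge [372 283] [303 368] len 109 ang 9.1
  edge [303 368] [189 356] len 115 ang 6.0
  edge [189 356] [134 246] len 123 ang 3.4
  edge [134 246] [162 179] len 73 ang -7.3
  edge [162 179] [202 147] len 51 ang -8.7
```

```bash
python3 - <<'E'
from h import *
c=ctrl.read_camera('wrist');c['M']=c['tool_from_camera']
for n,v,z,r in [('y',317,-.0317,.014),('b8',326,-.0338,.0155),('b9',327,-.0338,.0155)]:
    p=onz(c,252.5,v,z);print(n,(p[0]+r)*1e3,p[1]*1e3)
for n,u0,u1,z in [('y',216,289,-.0317),('b8',210,295,-.0338),('b9',211,295,-.0338)]:
    print(n,[onz(c,u,282,z)[1]*1e3 for u in (u0,u1)])
E
```

```text
y 1.5933051704247765 0.869188479674112
b8 0.687469565502502 0.8605775794969125
b9 0.25001104864043333 0.8599948667721112
y [np.float64(-12.566330174719146), np.float64(14.347752658680838)]
b8 [np.float64(-14.486913049687528), np.float64(16.261894690674193)]
b9 [np.float64(-14.12526833927135), np.float64(16.261894690674193)]
```

Emit:
send_rows --series '[{"ax":0.001,"ay":-0.003,"az":0,"tx":-0.013,"ty":-0.002,"tz":0.02,"hand":1},{"ax":0.001,"ay":-0.002,"az":0,"tx":-0.013,"ty":-0.002,"tz":0.02,"hand":1},{"ax":0.001,"ay":0,"az":0,"tx":0,"ty":0,"tz":0.02,"hand":1},{"ax":0,"ay":0,"az":0,"tx":0,"ty":0,"tz":0.01,"hand":1},{"ax":0,"ay":0,"az":0,"tx":0,"ty":0,"tz":0,"hand":1},{"ax":0,"ay":0,"az":0,"tx":0,"ty":0,"tz":0,"hand":1},{"ax":0,"ay":0,"az":0,"tx":0,"ty":0,"tz":0,"hand":1},{"ax":0,"ay":0,"az":0,"tx":0,"ty":0,"tz":0,"hand":1}]'

```text
time: 21.1
eef_pos: [0.5164, 0.1931, 0.191]
orientation: [0.299, -0.172, 0.938, 0.029]
force: [-0.4, 1.1, -1.1]
grip_width: 0.0296
```

```bash
sed -i 's/A=o+.0001\*xr/A=o+.0005*xr/' h.py; python3 st.py .035 2
```

```text
rel mm [ 0.1445  0.5045 43.5038] rot [-0.0614 -0.0664  0.1345] F [-0.6622  1.1279 -0.8652] 0.02957993531737343 [-0.2951  0.3932 -0.342   2.4696  2.3417  0.4198 -0.9347]
{"ax":-0.000,"ay":-0.000,"az":0.001,"tx":0.000,"ty":-0.001,"tz":0.017,"hand":1}
{"ax":-0.000,"ay":-0.000,"az":0.001,"tx":0.000,"ty":-0.001,"tz":0.017,"hand":1}
```

Emit:
send_rows --series '[{"ax":0,"ay":0,"az":0.001,"tx":0,"ty":-0.002,"tz":0.012,"hand":1},{"ax":0,"ay":0,"az":0,"tx":0,"ty":0,"tz":0.012,"hand":1},{"ax":0,"ay":0,"az":0,"tx":0,"ty":0,"tz":0.012,"hand":1},{"ax":0,"ay":0,"az":0,"tx":0,"ty":0,"tz":0.012,"hand":1},{"ax":0,"ay":0,"az":0,"tx":0,"ty":0,"tz":0.012,"hand":1},{"ax":0,"ay":0,"az":0,"tx":0,"ty":0,"tz":0.01,"hand":1},{"ax":0,"ay":0,"az":0,"tx":0,"ty":0,"tz":0,"hand":1},{"ax":0,"ay":0,"az":0,"tx":0,"ty":0,"tz":0,"hand":1}]'

```text
time: 22.1
eef_pos: [0.5278, 0.1951, 0.1764]
orientation: [0.3, -0.171, 0.938, 0.029]
force: [0.5, -0.6, 0.3]
grip_width: 0.0301
```

```bash
python3 st.py .026 2
```

```text
rel mm [ 1.1574 -0.6641 24.909 ] rot [-0.1443  0.0609 -0.031 ] F [ 0.4427 -0.6827  0.1078] 0.030070414450955665 [-0.2767  0.4386 -0.3601  2.4605  2.374   0.4575 -0.9587]
{"ax":-0.001,"ay":0.000,"az":-0.000,"tx":0.002,"ty":0.002,"tz":-0.002,"hand":1}
{"ax":-0.001,"ay":0.000,"az":-0.000,"tx":0.002,"ty":0.002,"tz":-0.002,"hand":1}
```

Emit:
send_rows --series '[{"ax":0,"ay":0,"az":0,"tx":0,"ty":0,"tz":0.012,"hand":1},{"ax":0,"ay":0,"az":0,"tx":0,"ty":0,"tz":0.012,"hand":1},{"ax":0,"ay":0,"az":0,"tx":0,"ty":0,"tz":0.012,"hand":1},{"ax":0,"ay":0,"az":0,"tx":0,"ty":0,"tz":0,"hand":1},{"ax":0,"ay":0,"az":0,"tx":0,"ty":0,"tz":0,"hand":1},{"ax":0,"ay":0,"az":0,"tx":0,"ty":0,"tz":0,"hand":1},{"ax":0,"ay":0,"az":0,"tx":0,"ty":0,"tz":0,"hand":1},{"ax":0,"ay":0,"az":0,"tx":0,"ty":0,"tz":0,"hand":1}]'

```text
time: 23.1
eef_pos: [0.5337, 0.1968, 0.1689]
orientation: [0.301, -0.171, 0.938, 0.029]
force: [2.0, -0.1, -2.3]
grip_width: 0.0296
```

```bash
python3 st.py .016 2
```

```text
rel mm [ 1.8962 -0.6349 15.2449] rot [-0.1581  0.1325 -0.0367] F [ 0.2712 -0.6925 -2.9753] 0.029556227547398478 [-0.2701  0.4615 -0.367   2.4547  2.3882  0.4753 -0.9676]
{"ax":-0.001,"ay":0.001,"az":-0.000,"tx":0.004,"ty":0.002,"tz":-0.002,"hand":1}
{"ax":-0.001,"ay":0.001,"az":-0.000,"tx":0.004,"ty":0.002,"tz":-0.002,"hand":1}
```

Emit:
send_rows --series '[{"ax":0,"ay":0,"az":0,"tx":0,"ty":0,"tz":0.008,"hand":1},{"ax":0,"ay":0,"az":0,"tx":0,"ty":0,"tz":0.01,"hand":1},{"ax":0,"ay":0,"az":0,"tx":0,"ty":0,"tz":0.012,"hand":1},{"ax":0,"ay":0,"az":0,"tx":0,"ty":0,"tz":0.012,"hand":1},{"ax":0,"ay":0,"az":0,"tx":0,"ty":0,"tz":0.012,"hand":1},{"ax":0,"ay":0,"az":0,"tx":0,"ty":0,"tz":0.012,"hand":1},{"ax":0,"ay":0,"az":0,"tx":0,"ty":0,"tz":0.012,"hand":1},{"ax":0,"ay":0,"az":0,"tx":0,"ty":0,"tz":0.012,"hand":1}]'

```text
time: 24.1
eef_pos: [0.5343, 0.197, 0.1674]
orientation: [0.312, -0.176, 0.933, 0.028]
force: [-26.1, -9.6, 44.7]
grip_width: 0.0298
```

```bash
python3 st.py .016 2; python3 - <<'E'
from h import *
w=snap('wrist','w10.png')
print(cv2.boundingRect(big(mask(w,105,130,80,40,roi=(180,150,330,384)))))
E
```

```text
rel mm [ 1.5198 -0.6642 13.7311] rot [-0.2737  1.4976  0.7378] F [ 2.9221 -2.021  52.532 ] 0.02979578330718288 [-0.2587  0.4752 -0.3902  2.4711  2.4206  0.5271 -0.9891]
{"ax":-0.001,"ay":0.007,"az":0.003,"tx":0.003,"ty":0.002,"tz":-0.005,"hand":1}
{"ax":-0.001,"ay":0.007,"az":0.003,"tx":0.003,"ty":0.002,"tz":-0.005,"hand":1}
(211, 223, 84, 105)
```

Emit:
send_rows --series '[{"ax":0,"ay":0.006,"az":0.003,"tx":0,"ty":0,"tz":0,"hand":1},{"ax":0,"ay":0,"az":0,"tx":0,"ty":0,"tz":0,"hand":1},{"ax":0,"ay":0,"az":0,"tx":0,"ty":0,"tz":0,"hand":-1},{"ax":0,"ay":0,"az":0,"tx":0,"ty":0,"tz":0,"hand":-1},{"ax":0,"ay":0,"az":0,"tx":0,"ty":0,"tz":0,"hand":-1},{"ax":0,"ay":0,"az":0,"tx":0,"ty":0,"tz":0,"hand":-1},{"ax":0,"ay":0,"az":0,"tx":0,"ty":0,"tz":0,"hand":-1},{"ax":0,"ay":0,"az":0,"tx":0,"ty":0,"tz":0,"hand":-1}]'

```text
time: 25.15
eef_pos: [0.5337, 0.1973, 0.1674]
orientation: [0.306, -0.174, 0.935, 0.028]
force: [0.2, 0.5, -0.2]
grip_width: 0.0858
```

```bash
python3 st.py .12 5; sed -i 's/xx/xx/' st.py
```

```text
rel mm [ 1.1533 -0.1713 14.0204] rot [-0.2215  0.8246  0.4601] F [ 0.13    0.4778 -0.3605] 0.08584950824681291 [-0.2651  0.47   -0.3799  2.4638  2.4053  0.5042 -0.9789]
{"ax":-0.000,"ay":0.001,"az":0.001,"tx":-0.000,"ty":-0.000,"tz":-0.085,"hand":1}
{"ax":-0.000,"ay":0.001,"az":0.001,"tx":-0.000,"ty":-0.000,"tz":-0.085,"hand":1}
{"ax":-0.000,"ay":0.001,"az":0.001,"tx":0.000,"ty":0.000,"tz":-0.085,"hand":1}
{"ax":-0.000,"ay":0.001,"az":0.001,"tx":0.000,"ty":0.000,"tz":-0.085,"hand":1}
{"ax":-0.000,"ay":0.001,"az":0.001,"tx":0.001,"ty":0.000,"tz":-0.085,"hand":1}
```

Emit:
send_rows --series '[{"ax":0,"ay":0.001,"az":0,"tx":0,"ty":0,"tz":-0.05,"hand":-1},{"ax":0,"ay":0.001,"az":0,"tx":0,"ty":0,"tz":-0.08,"hand":-1},{"ax":0,"ay":0.001,"az":0,"tx":0,"ty":0,"tz":-0.08,"hand":-1},{"ax":0,"ay":0.001,"az":0,"tx":0,"ty":0,"tz":-0.08,"hand":-1},{"ax":0,"ay":0,"az":0,"tx":0,"ty":0,"tz":-0.06,"hand":-1},{"ax":0,"ay":0,"az":0,"tx":0,"ty":0,"tz":0,"hand":-1},{"ax":0,"ay":0,"az":0,"tx":0,"ty":0,"tz":0,"hand":-1},{"ax":0,"ay":0,"az":0,"tx":0,"ty":0,"tz":0,"hand":-1}]'

```text
time: 26.15
eef_pos: [0.4806, 0.1829, 0.2433]
orientation: [0.303, -0.174, 0.936, 0.029]
force: [0.8, 0.2, -0.3]
grip_width: 0.0854
```

```bash
python3 st.py .08 2; python3 - <<'E'
from h import *
w=snap('wrist','w11.png');s=snap('side','s11.png')
for q in (0,.05,.058): print(q,'wrist',proj(w,o+q*zr),'side',proj(s,o+q*zr))
u,v=map(int,proj(w,o+.05*zr));a=cv2.resize(w['frame'][v-50:v+50,u-50:u+50],(400,400),interpolation=cv2.INTER_CUBIC);print('crop',u-50,v-50)
b=cv2.resize(s['frame'][105:155,255:305],(400,400),interpolation=cv2.INTER_CUBIC)
c=cv2.resize(s['frame'][205:290,205:290],(200,200),interpolation=cv2.INTER_CUBIC)
im=np.zeros((600,800,3),np.uint8);im[:400,:400]=a;im[:400,400:]=b;im[400:,:200]=c
im[400:,200:]=cv2.resize(s['frame'],(600,200))
cv2.imwrite('pics/fin.png',im[:,:,::-1])
m=mask(w,105,130,80,40,roi=(u-60,v-60,u+60,v+60));e=cv2.fitEllipse(cv2.convexHull(big(m)));print(e,cv2.boundingRect(big(m)))
E
```

```text
rel mm [ -0.3935   0.6577 107.743 ] rot [-0.0626  0.4312  0.406 ] F [ 0.4625 -0.0031 -0.727 ] 0.08540155187601568 [-0.3875  0.2306 -0.241   2.4941  2.1818  0.2969 -0.795 ]
{"ax":-0.000,"ay":0.002,"az":0.002,"tx":-0.000,"ty":-0.001,"tz":0.055,"hand":1}
{"ax":-0.000,"ay":0.002,"az":0.002,"tx":-0.000,"ty":-0.001,"tz":0.055,"hand":1}
0 wrist (np.float64(250.46835074329653), np.float64(189.5610971622998)) side (np.float64(281.871975800017), np.float64(130.76171058991255))
0.05 wrist (np.float64(250.12040013418195), np.float64(210.516277489283)) side (np.float64(274.05113609170553), np.float64(119.46765934402386))
0.058 wrist (np.float64(250.0494782310855), np.float64(214.78751952648295)) side (np.float64(272.76790031931847), np.float64(117.61454240077616))
crop 200 160
((249.230224609375, 205.66380310058594), (47.303688049316406, 56.853485107421875), 3.322629451751709) (226, 178, 47, 56)
```

View pics/fin.png

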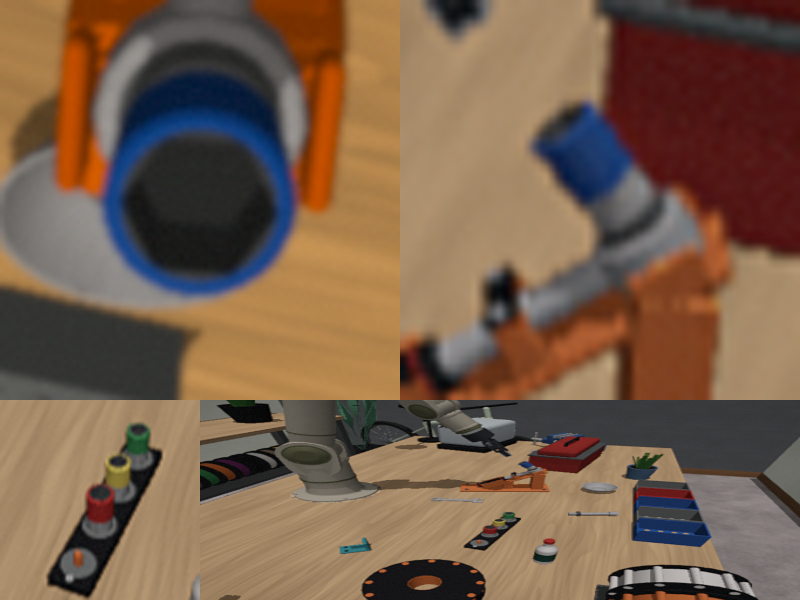

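```bash
python3 -c "
from cell import ctrl
print(ctrl.hand_in(), ctrl.get_obs()['time'])"
```

```text
the job is handed in; nothing more can be done
the job is handed in; nothing more can be done
```

The job is done and handed in at about 26 s of the 51 s allowed. The yellow socket stands upright on the empty peg between green and red. The blue socket is pushed onto the ratchet's drive, and the gripper has let go of both and backed off.

**Last checks:**
- **Blue socket:** The push met a hard stop at about 52 N and the socket did not slip in the fingers. In the final wrist picture the hex end is within about 1 mm of where a home socket's should be. The ball joint itself could not be read, so the click is inferred from the stop and the picture.
- **Everything else:** In the final side picture red, green and yellow stand on their pegs and blue's old peg is empty. The things lying about look unmoved; I did not measure them.

**Where the checks disagreed:**
- **Stop depth:** The hard stop came about 2.5 mm deeper than I had predicted, and the tool was tilted about 1.5° under that load. I put this down to my estimate of the grip height. The final picture still agrees with the socket being home.
- **Side view:** The blue hex end sits about 2 pixels off its predicted column there, but no higher along the drive.
- **Sideways position:** Two readings of the blue socket's position in the gripper differed by about 2 mm across the jaws. I trusted its outer outline, and it slid onto the drive with almost no force.

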